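# Seat the hold-down stud in the keyhole plate and prove it with a pull

### The job

Take the red-knobbed hold-down stud from the blue tray, put its foot down through the wide opening of the steel keyhole plate and slide it along the slot, without forcing it, until it is fully home at the slot's end. Then prove that it holds: pull the knob straight up, slowly and with steadily rising force, to about 15 N, hold that for a second without exceeding 20 N, and ease off. Leave the stud standing free and upright at the slot's end, and leave the other things where they are.

Things in the scene. Friction and masses are not known exactly. Their poses are not given: they have to be found in the camera images.
- knob (a point): Mid-height of the stud's red grip, on its axis, 71 mm above the foot's underside; z runs up the axis. Stud, 0.08 to 0.16 kg, from below: steel foot disc 26 mm across, 8 mm thick; shank 12 mm across to 58 mm; red cylindrical grip 22 mm across from 58 to 84 mm; red rim 28 mm across to 88 mm. It starts standing in the blue tray (floor 4 mm, walls 14 mm high).
- foot (a point): Centre of the underside of the stud's foot disc, 71 mm below the middle of the grip; z runs up the stud's axis.
- entry (a point): On the upper face (8 mm above the bench) of the proof block's fixed blue base, 130 x 100 mm: below the centre of the keyhole plate's wide opening (32 x 32 mm). x points along the slot, from the opening to the slot's closed end; z is up. The foot stands on this face once down through the opening.
- home (a point): On the same face, 55 mm from the entry along its x: where the foot's centre stands when the shank touches the closed end of the slot. The slot, 15 mm wide, runs from the opening to here. Four corner posts, 48 mm along and 33 mm across from half-way between entry and home, rise 62 mm above the bench.
- plate (a joint): Lift (m) of the steel keyhole plate (110 x 80 x 6 mm) on its posts against springs: 0 at rest, up to 0.012; never below 0. Its rest height differs each time: the gap from the top of a standing foot to the plate's underside is 3.5 to 13.5 mm. It starts to lift at about 5 N and rises about 0.25 mm for each further newton: 0.0025 at 15 N.

How it is judged:
On the way, in this order (a step that is already met when the one before it is completed fails the run):
1. the stud stands in the slot, its foot under the keyhole plate, within 6 mm of home, the plate not yet lifted (horizontal distance between foot and home below 0.006 m and z of foot in the frame of home below 0.009 m and value of joint plate below 0.001 m), for 0.2 s.
2. pulled up at home so that the plate is lifted by more than 1.5 mm (about 11 N) for half a second (value of joint plate above 0.0015 m and horizontal distance between foot and home below 0.008 m), for 0.5 s.
At the end, for the whole second after the job is handed in: The stud stands free, upright within 0.1 rad and at rest on the blue base, its foot within 7 mm of home, the plate back down (under 0.7 mm of lift) (horizontal distance between foot and home below 0.007 m and z of foot in the frame of home below 0.003 m and angle between foot's own z axis and vertical below 0.1 rad and value of joint plate below 0.0007 m and linear speed of stud below 0.01 m/s); the robot touches nothing.
It fails at once if the pull lifts the plate by more than 4 mm (about 21 N) (value of joint plate above 0.004 m).
It fails at once if the plate is jerked up faster than 60 mm/s (velocity of joint plate above 0.06 m/s).
It fails at once if the stud is forced against the proof block with more than 30 N (contact force between stud and block above 30 N).
It fails at once if another thing is moved by more than 30 mm (distance of any of collar, bush, clampbar, hammer, driver, spraycan, softjaw, spanner from where it was at the start of the episode above 0.03 m).
It also fails if it takes over 64 s, if anything falls off the work surface, if the arm or the gripper's body presses on something with over 40 N, if the wrist force passes 120 N, or if a joint passes its speed limit or range.

### The arm

A 6-joint arm with a two-finger parallel gripper is mounted at the origin on the work surface. World frame = base frame: x ahead of the robot, y to its left, z up, the work surface at z = 0. Lengths are in m, angles in rad, forces in N, time in s.
With the tool pointing down it reaches from about 0.4 to 0.925 m from the base axis. Payload 3.4 kg.
Tool frame: the origin (TCP) lies at the very end of the fingers, on their centre line; the grasp point (between the pads) lies 19 mm behind it; z points along the fingers, y is the direction in which the jaws open and shut (so a half turn about z gives the same grasp; the last joint's range is limited). The gripper opens to 85 mm and grips with 20 to 120 N. Pads are 22 mm wide; open, the fingers measure 114 mm over their backs; the gripper's body (76 mm by 85 mm) begins 54 mm behind the grasp point. The pads swing forward as they close: fully open they stand 13 mm farther back than shut.
Start: joints at [-1.276, 0.307, 1.506, -0, 1.328, -0.073], TCP at [0.207, -0.537, 0.198] pointing down, gripper open.
Joint ranges: [-3.12, 3.12], [-1.05, 2.28], [0.14, 2.33], [-1.42, 4.57], [0.1, 2.73], [-2.68, 2.68]. Speed limits (rad/s): [2.57, 2.57, 3.14, 3.14, 3.14, 3.14].

### API

Orientations are given as a unit quaternion [w, x, y, z].
In Python, from plant import arm gives the robot as it stands.
- The arm moves only by the tool send_rows, never from a script. Its argument "rows" is text: rows parted by semicolons, each of 7 numbers parted by spaces: the shift along the tool's x, y, z in mm, then the turn, a rotation vector about the tool's x, y, z in degrees, then the finger opening in mm, from 0 to 85.4. A call has 1 to 12 rows; each row shifts and turns the pose as measured when the row begins, along the tool's axes as they then stand; what a row does not reach is not made up. A row lasts 1/12 s, in which the tool goes at most 41.7 mm and 7.16 degrees, less where a joint would pass 70% of its speed; a pose out of reach is approached as far as the arm can. A call with a gripper value outside its range is refused whole. The fingers move at their own pace and stop on an object; "force" is the grip in N (left out, the last holds). Time passes only in rows, so rows that do not move let the fingers close. It gives the time, the measured TCP pose, the force and the opening at its end, in the units of the state.
- arm.state(): the state, without advancing time (a new reading comes with each control period).
- arm.get_image(name): name is "side" or "top" or "wrist"; returns a dict with "img" (400x640x3 uint8, red, green, blue), "fx", "fy", "cx", "cy" (pixels), "cam_to_world" (4x4, takes a point from camera to world coordinates). Camera axes: x right, y up, looking along -z (the intrinsics and any distortion apply to the point x, -y, -z); pixel columns grow to the right and rows downward; lengths in m; the calibration is good to about 2 mm. A picture is of the moment at which its call begins. There is no depth.
- arm.job_done(): hands the job in, once; it reports no verdict.
The state is a dict: "time": time; "joint_positions": joint angles; "qd": joint speeds; "effort": joint torques, N m; "tool_pos": TCP position; "orientation": TCP orientation; "wrist_force": force on the tool from outside, world axes, zero at the start; "wrist_torque": the same for the moment, N m; "width": finger opening in m.
Only numpy, scipy, OpenCV 4.12 (cv2) and the standard library are available. Lean on these libraries where they do the work, as an engineer would, in place of code of your own. Each camera call takes 0.05 s, during which the arm holds its last target.

## Working session

There is one attempt and no reset: what is moved stays moved. The work goes in short steps, Python scripts to look and compute and a tool call to move; the robot and the scene stay as the last step left them, time stands still between calls to the robot, and variables do not carry over. Pictures are saved under pics/ and viewed, and the job is handed in when it is done.

Besides the shell and the picture viewer there is one more tool, called as a command line: name --argument value ..., lists and objects as JSON in quotes. send_rows: Moves the arm, as the interface text tells. Its arguments: {"type":"object","properties":{"rows":{"type":"string"},"force":{"type":"number"}},"required":["rows"]}

```bash
ls; mkdir -p pics; cat > h.py <<'E'
import numpy as np, cv2, pickle
from plant import arm
def snap(n,fn):
    d=arm.get_image(n); cv2.imwrite('pics/'+fn+'.png',d['img'][:,:,::-1]); pickle.dump(d,open('pics/'+fn+'.pkl','wb')); return d
def load(fn): return pickle.load(open('pics/'+fn+'.pkl','rb'))
def ray(d,u,v):
    K=d.get('dist')
    c=np.array([(u-d['cx'])/d['fx'],-(v-d['cy'])/d['fy'],-1.])
    T=np.array(d['cam_to_world']); return T[:3,3],T[:3,:3]@c
def onz(d,u,v,z):
    o,r=ray(d,u,v); return o+r*(z-o[2])/r[2]
def proj(d,p):
    T=np.array(d['cam_to_world']); c=T[:3,:3].T@(np.array(p)-T[:3,3]); return d['cx']+d['fx']*c[0]/-c[2], d['cy']-d['fy']*c[1]/-c[2]
def st():
    s=arm.state(); print({k:np.round(s[k],4).tolist() for k in s})
E
python3 - <<'E'
from h import *
for n in('side','top','wrist'):
    d=snap(n,n+'0'); print(n,{k:(d[k] if k!='cam_to_world' else np.round(d[k],3).tolist()) for k in d if k!='img'})
st()
E
```

```text
pics
side {'fx': 506.9443861417265, 'fy': 506.9443861417265, 'cx': 323.60429329900256, 'cy': 191.5079806526891, 'cam_to_world': [[0.974, 0.136, -0.178, 0.388], [-0.224, 0.644, -0.731, -0.567], [0.015, 0.753, 0.658, 0.584], [0.0, 0.0, 0.0, 1.0]]}
top {'fx': 401.01527262725574, 'fy': 401.01527262725574, 'cx': 322.8955370110454, 'cy': 204.47833418936165, 'cam_to_world': [[0.093, 0.974, -0.208, 0.402], [-0.996, 0.091, -0.018, -0.014], [0.002, 0.209, 0.978, 0.718], [0.0, 0.0, 0.0, 1.0]]}
wrist {'fx': 286.74126073552077, 'fy': 286.74126073552077, 'cx': 321.7162152855341, 'cy': 197.81240243809805, 'cam_to_world': [[0.359, 0.892, 0.273, 0.277], [-0.933, 0.344, 0.105, -0.509], [-0.0, -0.292, 0.956, 0.373], [0.0, 0.0, 0.0, 1.0]]}
{'time': 0.15, 'joint_positions': [-1.2765, 0.3074, 1.5074, -0.0, 1.3284, -0.0735], 'qd': [0.0015, -0.0002, -0.0034, 0.001, 0.0003, 0.0005], 'effort': [0.0001, -45.7981, -25.2221, 0.0001, 0.0087, 0.0], 'tool_pos': [0.2065, -0.536, 0.197], 'orientation': [-0.0008, 0.9831, 0.1828, -0.0001], 'wrist_force': [0.2612, -0.1049, 0.3949], 'wrist_torque': [-0.0176, -0.0046, 0.0143], 'width': 0.0855}
```

View pics/side0.png

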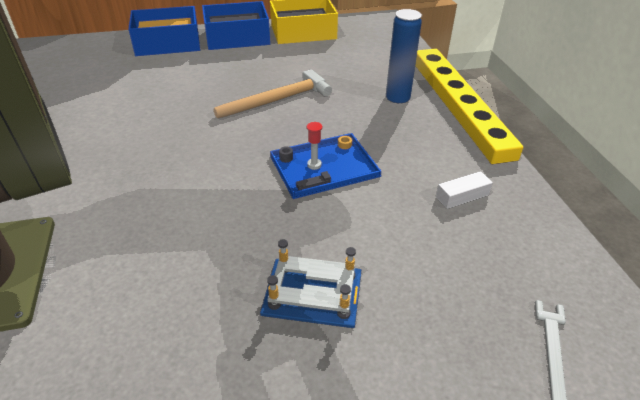

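View pics/top0.png

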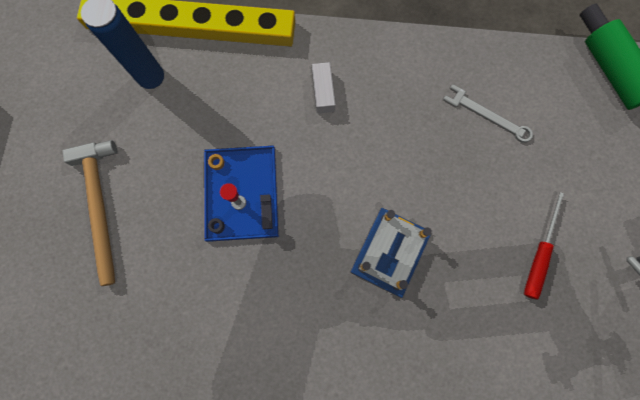

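View pics/wrist0.png

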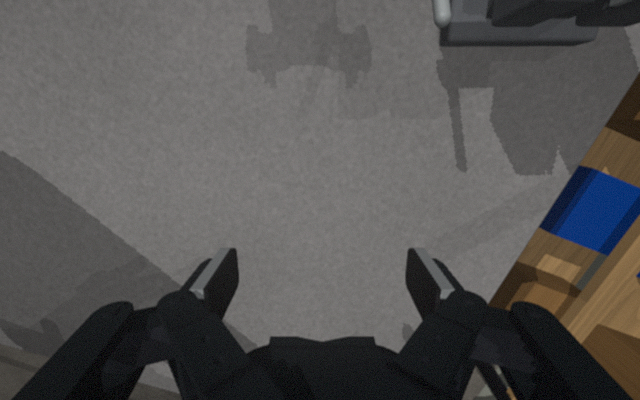

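The side view shows the stud at about (315,145) and the block at about (313,290). In the top view the knob is near (230,192) and the block near (392,252), with the slot opening at the lower left and its end at the upper right. I'll zoom in to measure.

```bash
python3 - <<'E'
from h import *
for fn,(x0,y0,w,h) in (('top0',(330,195,120,110)),('side0',(245,225,140,110))):
    d=load(fn); c=cv2.resize(d['img'][y0:y0+h,x0:x0+w],None,fx=5.5,fy=5.5,interpolation=cv2.INTER_CUBIC)
    cv2.imwrite(f'pics/{fn}_z.png',c[:,:,::-1])
t=load('top0');s=load('side0')
for n,d,reg in(('top',t,(180,140,100,110)),('side',s,(260,110,130,90))):
    x0,y0,w,h=reg; im=d['img'][y0:y0+h,x0:x0+w].astype(int)
    m=((im[...,0]>130)&(im[...,1]<60)&(im[...,2]<60)); ys,xs=np.nonzero(m)
    print(n,xs.mean()+x0,ys.mean()+y0,xs.min()+x0,xs.max()+x0,ys.min()+y0,ys.max()+y0,len(xs))
E
```

```text
top 228.01030927835052 191.2319587628866 221 235 184 199 194
side 314.6347826086957 135.5391304347826 310 320 126 142 115
```

View pics/top0_z.png

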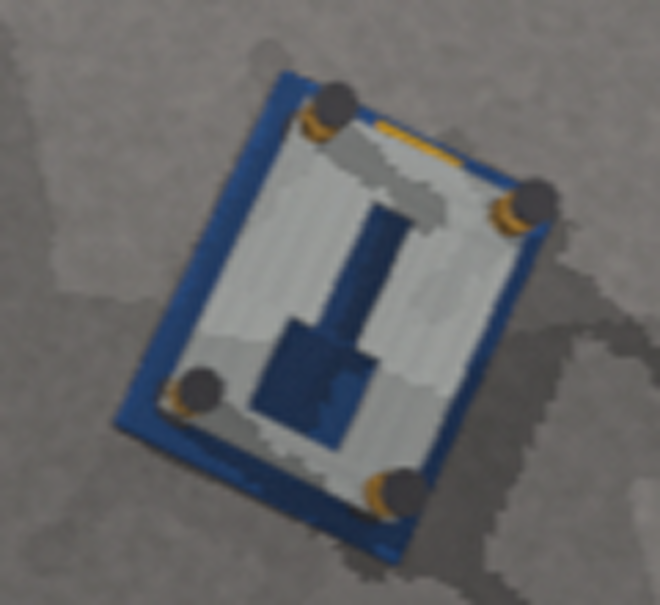

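View pics/side0_z.png

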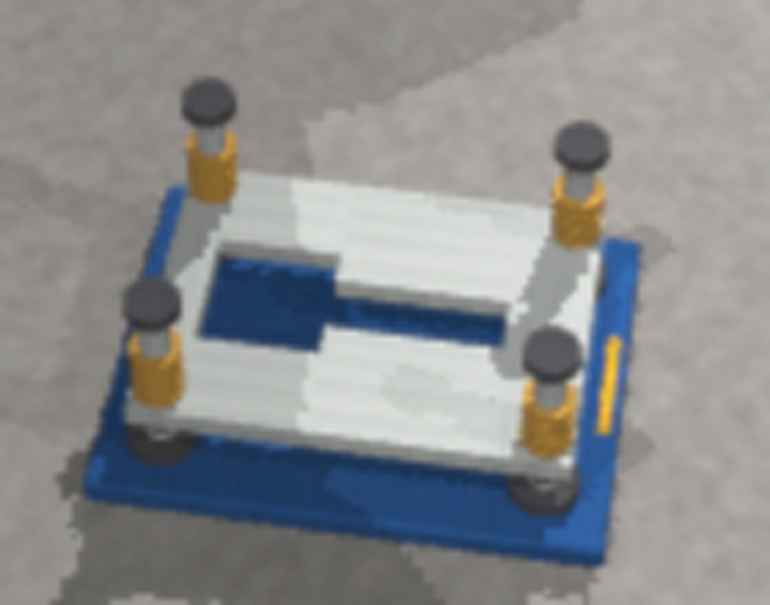

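```bash
python3 - <<'E'
from h import *
t=load('top0');s=load('side0')
f=lambda x0,y0,p:(x0+(p[0]+.5)/5.5-.5,y0+(p[1]+.5)/5.5-.5)
def fit(P,z):
    P=np.array(P)[:,:2]; c=P.mean(0); dx=(P[0]+P[1]-P[2]-P[3]); a=np.arctan2(dx[1],dx[0]); 
    print(np.round(P,4).tolist(),'c',c.round(4),'yaw',np.degrees(a).round(2),'len',np.linalg.norm(dx)/2,'w',np.linalg.norm(P[0]-P[1]),np.linalg.norm(P[2]-P[3]))
T=[(336,103),(535,201),(200,389),(405,492)]
S=[(582,142),(552,348),(208,95),(152,295)]
for n,d,o,L in(('top',t,(330,195),T),('side',s,(245,225),S)):
    print(n);fit([onz(d,*f(*o,p),.062) for p in L],.062)
# base corners z=8mm
Tb=[(285,68),(553,222),(115,420),(398,560)]
Sb=[(640,243),(603,548),(175,187),(88,487)]
for n,d,o,L in(('topb',t,(330,195),Tb),('sideb',s,(245,225),Sb)):
    print(n);fit([onz(d,*f(*o,p),.008) for p in L],.008)
# plate slot end & opening in top
for z in(.022,.026,.03,.034,.038):
    q=[onz(t,*f(330,195,p),z) for p in[(395,212),(289,318),(379,357),(250,406),(334,450)]]
    # plate corner side-based opening
    r=[onz(s,*f(245,225,p),z) for p in[(222,243),(338,258),(200,338),(320,350),(512,306),(503,346)]]
    print(z,'open w',np.linalg.norm(q[1]-q[2]),np.linalg.norm(q[3]-q[4]),np.linalg.norm(q[1]-q[3]),'ctr',np.mean(q[1:],0)[:2],'side ctr',np.mean(r[:4],0)[:2],'slotend t,s',q[0][:2],(r[4]+r[5])[:2]/2)
# stud
for n,d,u,v in(('top',t,229,191),('side',s,314.6,135.5)): print(n,onz(d,u,v,.085)[:2])
for fn,(x0,y0,w,h) in (('top0',(200,145,80,100)),('side0',(265,115,120,85))):
    d=load(fn); c=cv2.resize(d['img'][y0:y0+h,x0:x0+w],None,fx=6,fy=6,interpolation=cv2.INTER_CUBIC)
    cv2.imwrite(f'pics/{fn}_s.png',c[:,:,::-1])
E
```

```text
top
[[0.5376, -0.116], [0.5133, -0.1772], [0.4482, -0.081], [0.424, -0.1427]] c [ 0.4808 -0.1292] yaw -21.22 len 0.09582423803345101 w 0.0658432966690624 0.06623934113579069
side
[[0.5378, -0.1157], [0.5139, -0.1766], [0.4486, -0.0801], [0.425, -0.1412]] c [ 0.4813 -0.1284] yaw -21.75 len 0.09583232452698637 w 0.0654240643807463 0.06556961826336767
topb
[[0.5588, -0.107], [0.5161, -0.1967], [0.4397, -0.0603], [0.4047, -0.1522]] c [ 0.4798 -0.129 ] yaw -21.57 len 0.1239577788095504 w 0.09936120865706607 0.09831334233598692
sideb
[[0.5589, -0.1073], [0.5236, -0.1972], [0.4405, -0.0615], [0.4046, -0.1532]] c [ 0.4819 -0.1298] yaw -20.72 len 0.1269349244124759 w 0.09663400162912182 0.09853166899031578
0.022 open w 0.030403847149037044 0.029084629642946495 0.030325386341672377 ctr [ 0.45624334 -0.12017   ] side ctr [ 0.45723794 -0.1154486 ] slotend t,s [ 0.51233296 -0.1429026 ] [ 0.51432368 -0.13751169]
0.026 open w 0.0302290974215451 0.02891746227496854 0.030151087577002255 ctr [ 0.45593384 -0.11955967] side ctr [ 0.45674433 -0.11866568] slotend t,s [ 0.51170107 -0.14216161] [ 0.5134238  -0.14057175]
0.03 open w 0.030054347694053157 0.028750294906990534 0.029976788812332185 ctr [ 0.45562434 -0.11894934] side ctr [ 0.45625072 -0.12188276] slotend t,s [ 0.51106919 -0.14142063] [ 0.51252392 -0.14363181]
0.034 open w 0.029879597966561228 0.028583127539012553 0.029802490047662056 ctr [ 0.45531483 -0.11833901] side ctr [ 0.45575711 -0.12509983] slotend t,s [ 0.5104373  -0.14067964] [ 0.51162404 -0.14669187]
0.038 open w 0.02970484823906923 0.028415960171034586 0.029628191282991993 ctr [ 0.45500533 -0.11772869] side ctr [ 0.4552635  -0.12831691] slotend t,s [ 0.50980542 -0.13993866] [ 0.51072416 -0.14975193]
top [0.54513933 0.1514036 ]
side [0.54048003 0.13197826]
```

View pics/top0_s.png

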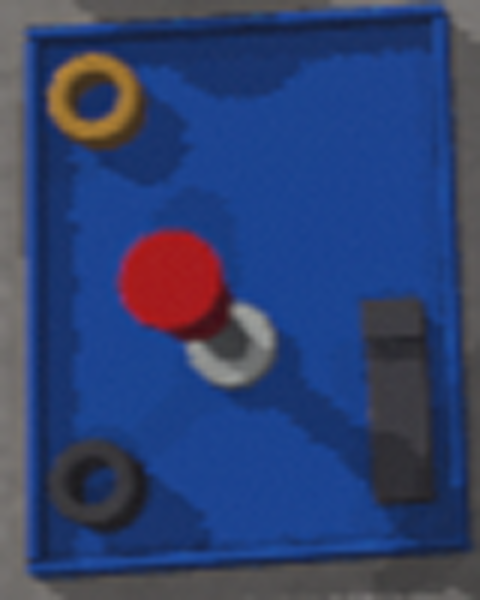

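View pics/side0_s.png

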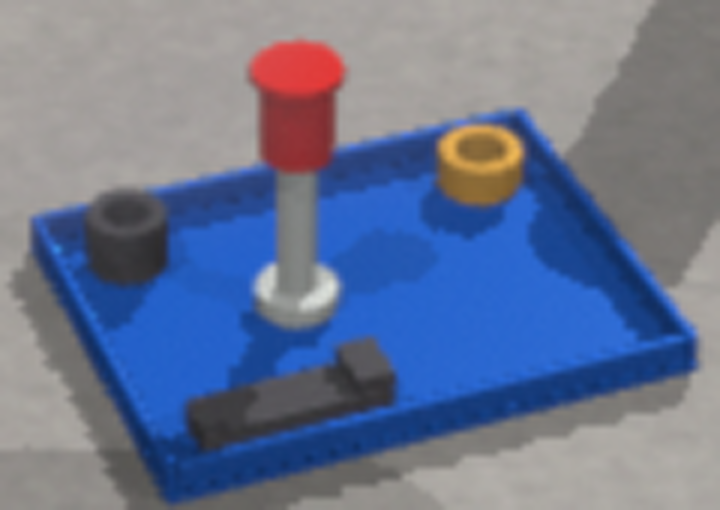

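```bash
cat >> h.py <<'E'
from scipy.spatial.transform import Rotation as Rn
def Rtool():
    s=arm.state(); q=s['orientation']; return Rn.from_quat([q[1],q[2],q[3],q[0]]).as_matrix(), np.array(s['tool_pos'])
def totool(target,yaw=None,grid=1):
    "shift in mm along tool axes now, plus turn (deg rotvec) to tool-down with tool x at yaw"
    R,p=Rtool(); d=R.T@(np.array(target)-p)*1000
    out=[d.round(1)]
    if yaw is not None:
        y=np.radians(yaw); G=np.array([[np.cos(y),np.sin(y),0],[np.sin(y),-np.cos(y),0],[0,0,-1]])
        out.append(np.degrees(Rn.from_matrix(R.T@G).as_rotvec()).round(2))
    print('pos',p.round(4),'xyaw',np.degrees(np.arctan2(R[1,0],R[0,0])).round(2),'shift',*out)
E
python3 - <<'E'
from h import *
t=load('top0');s=load('side0')
f=lambda x0,y0,p:(x0+(p[0]+.5)/6-.5,y0+(p[1]+.5)/6-.5)
print('rim',onz(t,*f(200,145,(170,280)),.092)[:2],onz(s,*f(265,115,(297,66)),.092)[:2])
print('foot',onz(t,*f(200,145,(231,345)),.012)[:2],onz(s,*f(265,115,(296,289)),.012)[:2])
totool((.543,.134,.15),68.5)
E
```

```text
rim [0.54298785 0.15124803] [0.54375595 0.15151441]
foot [0.54275023 0.15127677] [0.54327629 0.14972161]
pos [ 0.2065 -0.536   0.197 ] xyaw 21.07 shift [ 554.8 -504.2   47.9] [-8.000e-02 -4.000e-02 -4.743e+01]
```

send_rows --rows "36 0 0 0 0 -6.8 85;36 0 0 0 0 -6.8 85;36 0 0 0 0 -6.8 85;36 0 0 0 0 -6.8 85;36 0 0 0 0 -6.8 85;36 0 0 0 0 -6.8 85;36 0 0 0 0 -6.6 85;0 0 0 0 0 0 85" --force 60

```text
time: 0.82
tool_pos: [0.3928, -0.3684, 0.1929]
orientation: [-0.003, 0.818, 0.576, 0.0]
wrist_force: [-1.5, 0.1, 0.3]
width: 0.0848
```

```bash
python3 - <<'E'
from h import *
totool((.543,.151,.15),68.5)
E
```

```text
pos [ 0.3928 -0.3684  0.1929] xyaw 70.29 shift [539.4 -33.6  44.8] [-0.25 -0.19  1.79]
```

send_rows --rows "40 -3 0 0 0 0.9 85;40 -3 0 0 0 0.9 85;40 -3 0 0 0 0 85;40 -3 0 0 0 0 85;40 -3 0 0 0 0 85;40 -3 0 0 0 0 85;40 -3 0 0 0 0 85;40 -3 0 0 0 0 85;40 -3 0 0 0 0 85;40 -3 0 0 0 0 85;40 -3 0 0 0 0 85;0 0 0 0 0 0 85"

```text
time: 1.82
tool_pos: [0.5274, 0.0636, 0.1908]
orientation: [-0.001, 0.83, 0.557, -0.0]
wrist_force: [0.2, -0.8, -0.3]
width: 0.0852
```

```bash
python3 - <<'E'
from h import *
totool((.543,.151,.15),68.5)
snap('wrist','w1')
E
```

```text
pos [0.5274 0.0636 0.1908] xyaw 67.72 shift [ 86.8 -18.7  41. ] [-0.15 -0.06 -0.78]
```

View pics/w1.png

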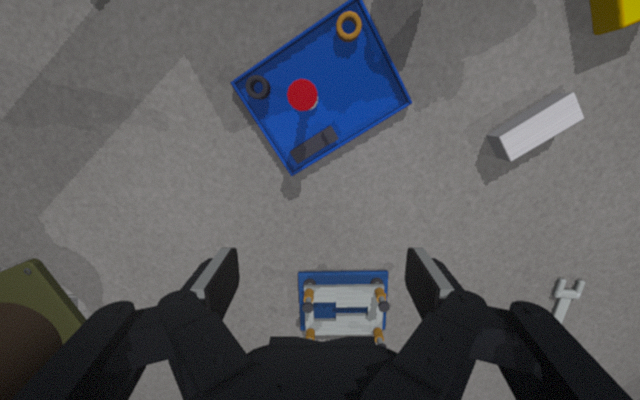

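The wrist view shows the red rim at (302,95) in the tray, and the block below it between the fingers.

```bash
python3 - <<'E'
from h import *
d=load('w1'); im=d['img'].astype(int); m=(im[...,0]>130)&(im[...,1]<60)&(im[...,2]<60); m[:,400:]=0
ys,xs=np.nonzero(m); print(xs.mean(),ys.mean(),onz(d,xs.mean(),ys.mean(),.092))
for p in[(309,290),(378,286),(311,330),(381,335)]:print(onz(d,*p,.062)[:2].round(4))
E
```

```text
301.81831395348837 94.63372093023256 [0.54456056 0.15190057 0.092     ]
[ 0.4612 -0.0575]
[ 0.5417 -0.0843]
[ 0.4401 -0.1137]
[ 0.5214 -0.1554]
```

send_rows --rows "29 -6 0 0 0 0 60;29 -6 0 0 0 0 60;29 -6 0 0 0 -0.8 60;0 0 10 0 0 0 60;0 0 10 0 0 0 60;0 0 0 0 0 0 60"

```text
time: 2.37
tool_pos: [0.542, 0.1436, 0.1677]
orientation: [0.001, 0.828, 0.561, -0.005]
wrist_force: [-1.5, -0.4, -0.7]
width: 0.0604
```

```bash
python3 - <<'E'
from h import *
totool((.5435,.1513,.057),68.5)
E
```

```text
pos [0.542  0.1436 0.1677] xyaw 68.26 shift [  8.7  -1.  110.6] [-0.22  0.53 -0.24]
```

send_rows --rows "4 -1 10 0 0.5 0 60;4 0 14 0 0 0 60;0 0 14 0 0 0 60;0 0 14 0 0 0 60;0 0 14 0 0 0 60;0 0 14 0 0 0 60;0 0 14 0 0 0 60;0 0 0 0 0 0 60"

```text
time: 3.03
tool_pos: [0.5403, 0.1343, 0.0691]
orientation: [-0.0, 0.832, 0.554, -0.005]
wrist_force: [-0.5, -0.5, 0.0]
width: 0.0602
```

```bash
python3 - <<'E'
from h import *
totool((.5435,.1513,.056),68.5)
snap('side','s2');d=load('s2'); cv2.imwrite('pics/s2z.png',cv2.resize(d['img'][20:220,200:440],None,fx=3,fy=3)[:,:,::-1])
E
```

```text
pos [0.5403 0.1343 0.0691] xyaw 67.31 shift [17.1 -3.5 13. ] [-0.35  0.49 -1.19]
```

View pics/s2z.png

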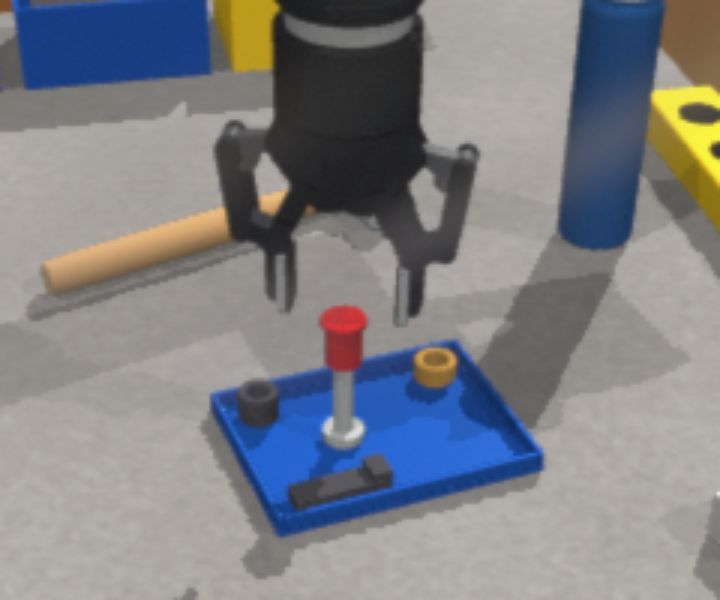

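```bash
python3 - <<'E'
from h import *
d=load('s2')
f=lambda p:((p[0]+.5)/3-.5+200,(p[1]+.5)/3-.5+20)
for z in(.065,.07,.08,.09,.1):print(z,[onz(d,*f(p),z).round(4)[:2] for p in[(285,308),(403,322)]])
print([proj(d,(.5403,.1343,z)) for z in(.07,.08)], f((344,315)))
snap('wrist','w2');snap('top','t2');st()
E
```

```text
0.065 [array([0.5196, 0.2086]), array([0.5869, 0.1791])]
0.07 [array([0.5183, 0.2011]), array([0.5849, 0.172 ])]
0.08 [array([0.5158, 0.1862]), array([0.5811, 0.1576])]
0.09 [array([0.5132, 0.1712]), array([0.5773, 0.1432])]
0.1 [array([0.5107, 0.1563]), array([0.5734, 0.1288])]
[(np.float64(314.1871389107609), np.float64(141.89896810013522)), (np.float64(314.2034062198353), np.float64(137.150404692351))] (314.3333333333333, 124.66666666666667)
{'time': 3.1833, 'joint_positions': [0.1718, 0.4115, 1.6991, -0.0042, 1.0346, 0.5695], 'qd': [0.0131, -0.012, -0.0202, 0.0051, -0.0043, 0.0009], 'effort': [-0.1553, -46.4374, -19.4309, -0.0495, 0.0932, -0.0052], 'tool_pos': [0.5432, 0.1356, 0.0721], 'orientation': [0.0009, 0.8323, 0.5544, -0.0024], 'wrist_force': [-0.4467, 0.2547, 0.6842], 'wrist_torque': [-0.0403, 0.0285, 0.0035], 'width': 0.0595}
```

View pics/w2.png

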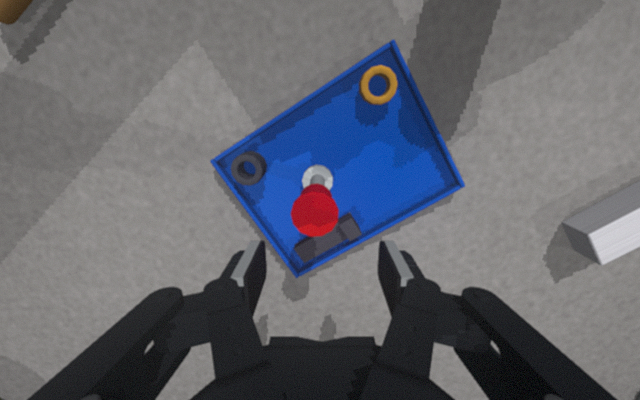

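View pics/t2.png

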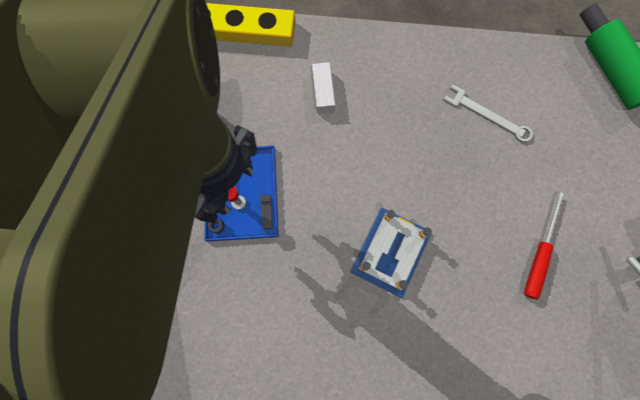

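```bash
python3 - <<'E'
from h import *
d=load('w2');T=np.array(d['cam_to_world']);print(T.round(4))
for u in(263,380):
    o,r=ray(d,u,244);print((o+r*.147).round(4))
im=d['img'].astype(int); m=(im[...,0]>130)&(im[...,1]<60)&(im[...,2]<60)
ys,xs=np.nonzero(m);print(xs.mean(),ys.mean(),xs.max()-xs.min(),onz(d,xs.mean(),ys.mean()-1,.092))
st()
im=d['img'][200:300,230:410];cv2.imwrite('pics/w2z.png',cv2.resize(im,None,fx=4,fy=4)[:,:,::-1])
d=load('s2')['img'][50:140,260:370];cv2.imwrite('pics/s2y.png',cv2.resize(d,None,fx=6,fy=6)[:,:,::-1])
E
```

```text
[[ 0.9225  0.367   0.1196  0.5716]
 [-0.386   0.8802  0.2763  0.2043]
 [-0.0039 -0.301   0.9536  0.2455]
 [ 0.      0.      0.      1.    ]]
[0.5176 0.1545 0.1126]
[0.5729 0.1313 0.1123]
314.8767123287671 211.49714611872147 45 [0.54583422 0.15436809 0.092     ]
{'time': 3.1833, 'joint_positions': [0.1718, 0.4115, 1.6991, -0.0042, 1.0346, 0.5695], 'qd': [0.0131, -0.012, -0.0202, 0.0051, -0.0043, 0.0009], 'effort': [-0.1553, -46.4374, -19.4309, -0.0495, 0.0932, -0.0052], 'tool_pos': [0.5432, 0.1356, 0.0721], 'orientation': [0.0009, 0.8323, 0.5544, -0.0024], 'wrist_force': [-0.4467, 0.2547, 0.6842], 'wrist_torque': [-0.0403, 0.0285, 0.0035], 'width': 0.0595}
```

View pics/w2z.png

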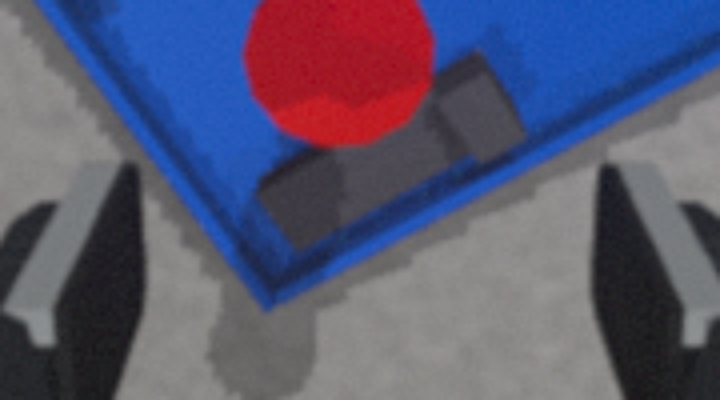

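View pics/s2y.png

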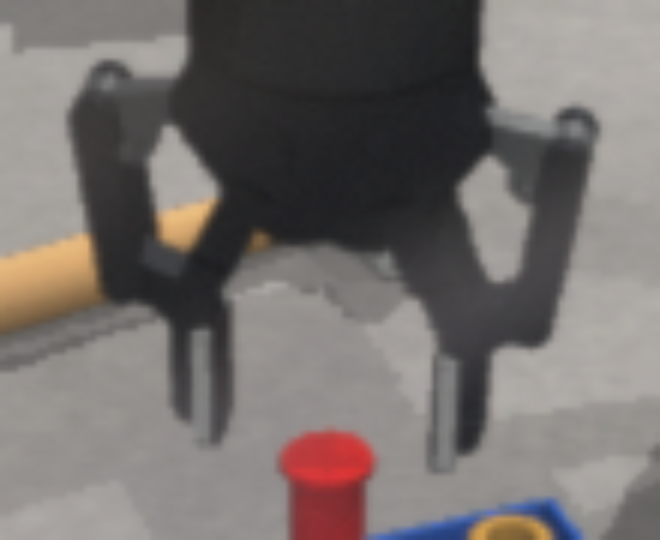

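send_rows --rows "0 0 -5 0 0 0 22;0 0 -5 0 0 0 22;0 0 0 0 0 0 22;0 0 0 0 0 0 22;0 0 0 0 0 0 22"

```text
time: 3.6
tool_pos: [0.5468, 0.1351, 0.0881]
orientation: [0.003, 0.833, 0.554, 0.002]
wrist_force: [0.1, -0.5, 0.0]
width: 0.0222
```

```bash
python3 - <<'E'
from h import *
st();totool((.5435,.1513,.056),68.5)
snap('wrist','w3');snap('side','s3')
im=load('w3')['img'][180:330,220:420]
a=cv2.resize(im,None,fx=3.5,fy=3.5)
d=load('s3')['img'][50:150,260:370];cv2.imwrite('pics/s3y.png',cv2.resize(d,None,fx=5.5,fy=5.5)[:,:,::-1])
cv2.imwrite('pics/w3z.png',a[:,:,::-1])
E
```

```text
{'time': 3.6, 'joint_positions': [0.17, 0.3926, 1.6815, -0.0044, 1.0622, 0.569], 'qd': [-0.0003, -0.013, -0.0087, 0.001, 0.0049, -0.0011], 'effort': [-0.0762, -46.8083, -20.8119, -0.0279, -0.004, -0.0001], 'tool_pos': [0.5468, 0.1351, 0.0881], 'orientation': [0.0028, 0.8326, 0.5538, 0.0016], 'wrist_force': [0.1012, -0.523, 0.0014], 'wrist_torque': [-0.0005, -0.0257, -0.0027], 'width': 0.0222}
pos [0.5468 0.1351 0.0881] xyaw 67.26 shift [13.7 -9.5 32. ] [ 0.37  0.03 -1.24]
```

View pics/w3z.png

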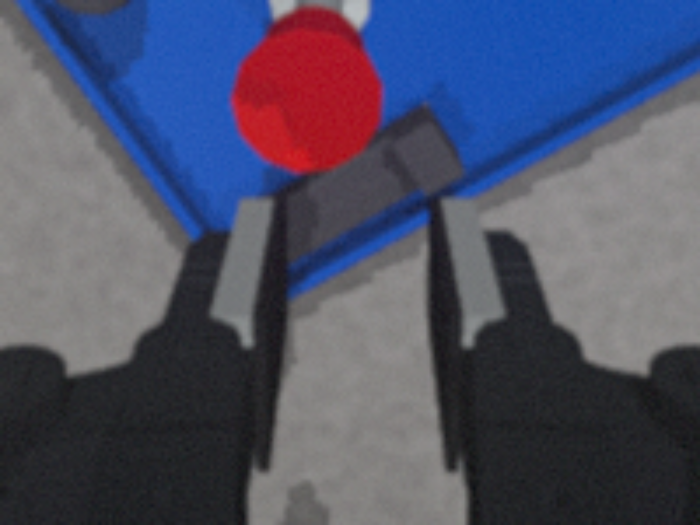

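View pics/s3y.png

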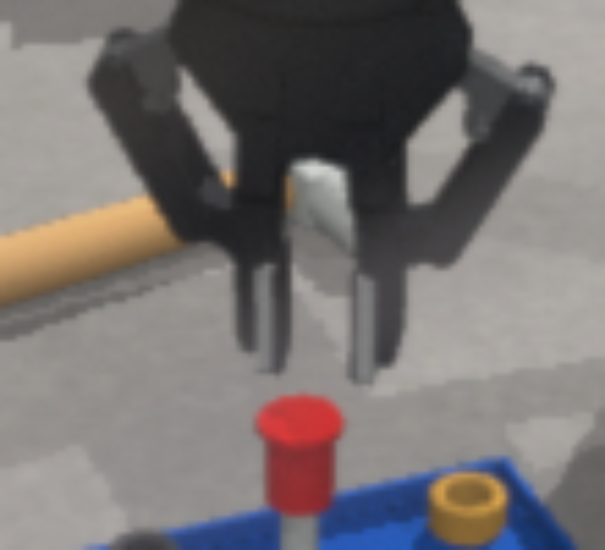

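```bash
python3 - <<'E'
from h import *
d=load('s3')
f=lambda p:((p[0]+.5)/5.5-.5+260,(p[1]+.5)/5.5-.5+50)
for z in(.09,.1,.11,.12):print(z,onz(d,*f((315.5,378)),z).round(4))
for z in(.09,.1,.11,.12):print(z,onz(d,*f((315.5,265)),z).round(4),'padtop')
print('proj tcp',proj(d,(.5468,.1351,.0881)))
w=load('w3');T=np.array(w['cam_to_world']);print(T.round(3)); R,p=Rtool(); print(R.T@(T[:3,3]-p))
# tips in tool frame from w3
for D in(.15,.157,.165,.18):
  q=[R.T@(ray(w,220+(u+.5)/3.5-.5,180+198/3.5)[0]+D*ray(w,220+(u+.5)/3.5-.5,180+198/3.5)[1]-p) for u in(288,430)]; print(D,np.round(q,4).tolist())
E
```

```text
0.09 [0.5542 0.1759 0.09  ]
0.1 [0.5508 0.1608 0.1   ]
0.11 [0.5475 0.1458 0.11  ]
0.12 [0.5441 0.1307 0.12  ]
0.09 [0.5692 0.2444 0.09  ] padtop
0.1 [0.5656 0.2279 0.1   ] padtop
0.11 [0.5619 0.2115 0.11  ] padtop
0.12 [0.5582 0.1951 0.12  ] padtop
proj tcp (np.float64(317.82773776021685), np.float64(132.54991413569772))
[[ 0.922  0.372  0.107  0.575]
 [-0.387  0.881  0.274  0.205]
 [ 0.007 -0.294  0.956  0.264]
 [ 0.     0.     0.     1.   ]]
[ 0.07506795  0.00051527 -0.17629312]
0.15 [[0.0117, -0.0096, -0.0388], [0.0117, 0.0116, -0.0388]]
0.157 [[0.0088, -0.0101, -0.0324], [0.0088, 0.0121, -0.0324]]
0.165 [[0.0054, -0.0106, -0.0251], [0.0054, 0.0127, -0.0251]]
0.18 [[-0.0009, -0.0117, -0.0113], [-0.0009, 0.0138, -0.0113]]
```

send_rows --rows "0 0 -8 0 0 0 60;0 0 0 0 0 0 60;5 -3 0 0 0 0.6 60;5 -3 0 0 0 0.6 60;5 -3 0 0 0 0 60;0 0 0 0 0 0 60;0 0 0 0 0 0 60"

```text
time: 4.28
tool_pos: [0.5432, 0.1551, 0.0961]
orientation: [0.002, 0.839, 0.544, 0.001]
wrist_force: [-1.0, -0.4, -0.3]
width: 0.0601
```

```bash
python3 - <<'E'
from h import *
totool((.5435,.1513,.056),68.5)
E
```

```text
pos [0.5432 0.1551 0.0961] xyaw 65.97 shift [-3.3  1.6 40.1] [ 0.27  0.06 -2.52]
```

send_rows --rows "-1 0 8 0 0 -1.2 60;0 0 8 0 0 -1.2 60;0 0 8 0 0 0 60;0 0 8 0 0 0 60;0 0 8 0 0 0 60;0 0 0 0 0 0 60;0 0 0 0 0 0 60"

```text
time: 4.87
tool_pos: [0.5413, 0.1535, 0.0499]
orientation: [0.002, 0.826, 0.564, -0.001]
wrist_force: [0.9, 0.2, -0.3]
width: 0.06
```

```bash
python3 - <<'E'
from h import *
totool((.5435,.1513,.05),68.5)
snap('wrist','w4');snap('side','s4')
a=cv2.resize(load('w4')['img'][170:330,220:420],None,fx=2.5,fy=2.5)
b=cv2.resize(load('s4')['img'][70:200,260:370],None,fx=400/130,fy=400/130)
cv2.imwrite('pics/v4.png',np.hstack([a,b[:400]])[:,:,::-1])
E
```

```text
pos [0.5413 0.1535 0.0499] xyaw 68.67 shift [-1.3  2.8 -0.1] [0.09 0.2  0.17]
```

View pics/v4.png

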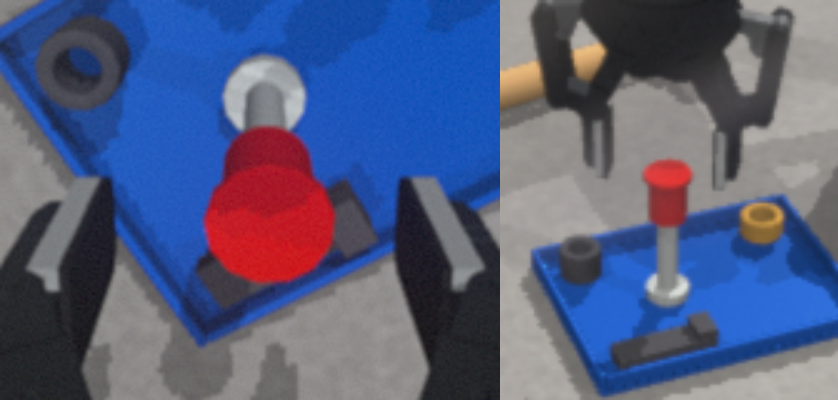

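send_rows --rows "-1 2 5 0 0 0 60;0 0 5 0 0 0 60;0 0 5 0 0 0 60;0 0 3 0 0 0 60;0 0 0 0 0 0 60;0 0 0 0 0 0 60"

```text
time: 5.47
tool_pos: [0.5448, 0.1518, 0.0318]
orientation: [0.002, 0.826, 0.564, 0.001]
wrist_force: [0.3, 0.3, -0.5]
width: 0.0599
```

```bash
cat > look.py <<'E'
from h import *
import sys
n=sys.argv[1]
snap('wrist','w'+n);snap('side','s'+n)
a=cv2.resize(load('w'+n)['img'][170:330,220:420],None,fx=2.5,fy=2.5)
y0,x0=(70,260) if len(sys.argv)<3 else (int(sys.argv[2]),int(sys.argv[3]))
b=cv2.resize(load('s'+n)['img'][y0:y0+130,x0:x0+110],None,fx=400/130,fy=400/130)
cv2.imwrite(f'pics/v{n}.png',np.hstack([a,b[:400]])[:,:,::-1])
E
python3 - <<'E'
from h import *
totool((.5435,.1513,.028),68.5)
E
python3 look.py 5
```

```text
pos [0.5448 0.1518 0.0318] xyaw 68.65 shift [-0.9 -1.   3.8] [0.28 0.08 0.15]
```

View pics/v5.png

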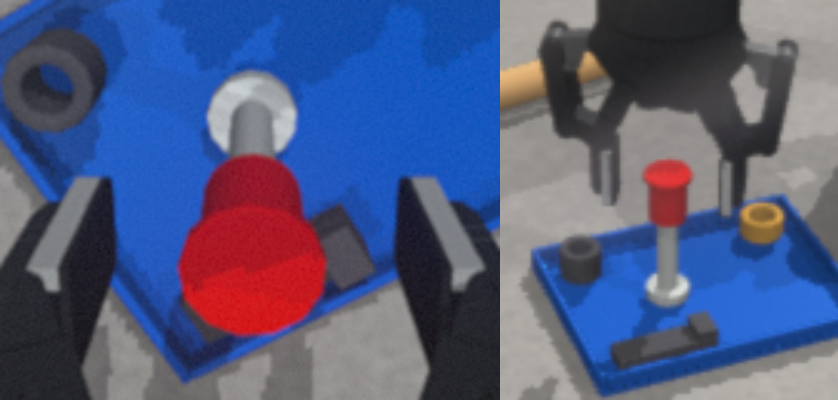

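send_rows --rows "-1 -1 0 0 0 0 40;0 0 0 0 0 0 25;0 0 0 0 0 0 20;0 0 0 0 0 0 20" --force 20

```text
time: 5.9
tool_pos: [0.5439, 0.1514, 0.0327]
orientation: [0.003, 0.826, 0.564, 0.002]
wrist_force: [0.2, -0.6, -0.6]
width: 0.0262
```

```bash
python3 - <<'E'
from h import *
totool((.5435,.1513,.028),68.5)
E
python3 look.py 6
```

```text
pos [0.5439 0.1514 0.0327] xyaw 68.67 shift [-0.2 -0.3  4.7] [0.36 0.03 0.17]
```

View pics/v6.png

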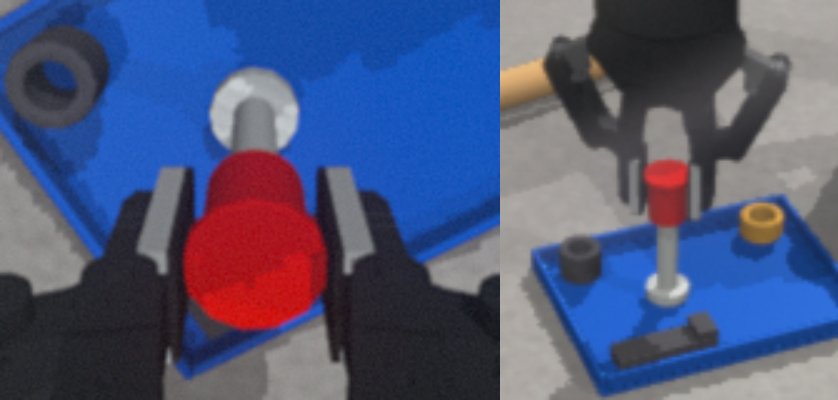

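send_rows --rows "0 0 0 0 0 0 20;0 0 0 0 0 0 20"

```text
time: 6.17
tool_pos: [0.5438, 0.1514, 0.0326]
orientation: [0.003, 0.826, 0.564, 0.001]
wrist_force: [0.4, -0.2, -0.8]
width: 0.0262
```

```bash
python3 - <<'E'
from h import *
d=load('s6')
cv2.imwrite('pics/s6z.png',cv2.resize(d['img'][85:175,270:360],None,fx=6.5,fy=6.5,interpolation=cv2.INTER_CUBIC)[:,:,::-1])
for z in(.055,.06,.065,.07,.075,.08,.09,.1,.11):
  u,v=proj(d,(.5438,.1514,z)); print(z,((u-270+.5)*6.5-.5).round(),((v-85+.5)*6.5-.5).round())
E
```

```text
0.055 289.0 380.0
0.06 289.0 365.0
0.065 289.0 350.0
0.07 289.0 335.0
0.075 289.0 320.0
0.08 289.0 304.0
0.09 290.0 273.0
0.1 290.0 241.0
0.11 290.0 209.0
```

View pics/s6z.png

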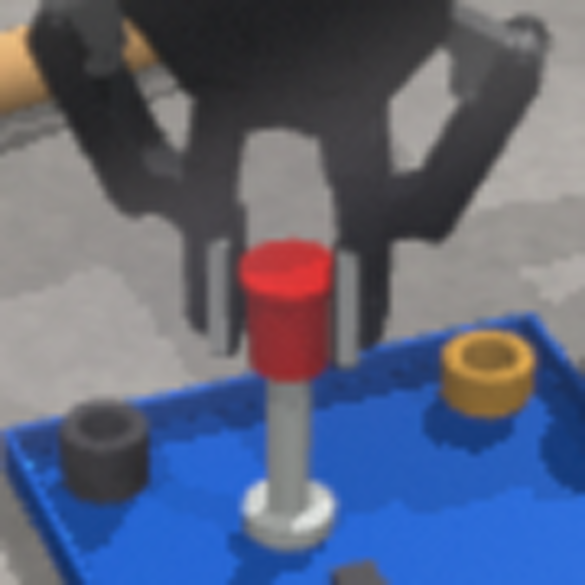

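send_rows --rows "0 0 0 0 0 0 45;0 0 0 0 0 0 45;0 0 5 0 0 0 45;0 0 5 0 0 0 45;0 0 5 0 0 0 45;0 0 5 0 0 0 45;0 0 0 0 0 0 45;0 0 0 0 0 0 30;0 0 0 0 0 0 15;0 0 0 0 0 0 15;0 0 0 0 0 0 15;0 0 0 0 0 0 15" --force 20

```text
time: 7.17
tool_pos: [0.5437, 0.1513, 0.0099]
orientation: [0.002, 0.826, 0.564, 0.001]
wrist_force: [0.2, -0.1, -1.1]
width: 0.0231
```

```bash
python3 look.py 7; python3 -c "
from h import *
st()
d=load('s7')
cv2.imwrite('pics/s7z.png',cv2.resize(d['img'][85:175,270:360],None,fx=6.5,fy=6.5,interpolation=cv2.INTER_CUBIC)[:,:,::-1])"
```

```text
{'time': 7.2667, 'joint_positions': [0.1993, 0.4933, 1.7577, -0.0049, 0.8869, 0.5748], 'qd': [0.0011, 0.0021, 0.0009, -0.0024, -0.0006, 0.0009], 'effort': [-0.0015, -49.7433, -17.3105, -0.0197, -0.0275, -0.0], 'tool_pos': [0.5436, 0.1513, 0.0099], 'orientation': [0.0025, 0.8258, 0.564, 0.001], 'wrist_force': [-0.6432, -0.0391, -0.9216], 'wrist_torque': [0.0299, -0.0062, -0.0256], 'width': 0.0231}
```

View pics/s7z.png

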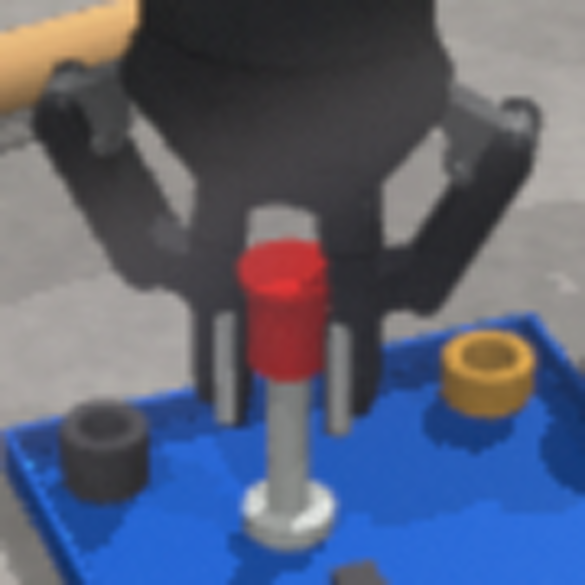

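View pics/v7.png

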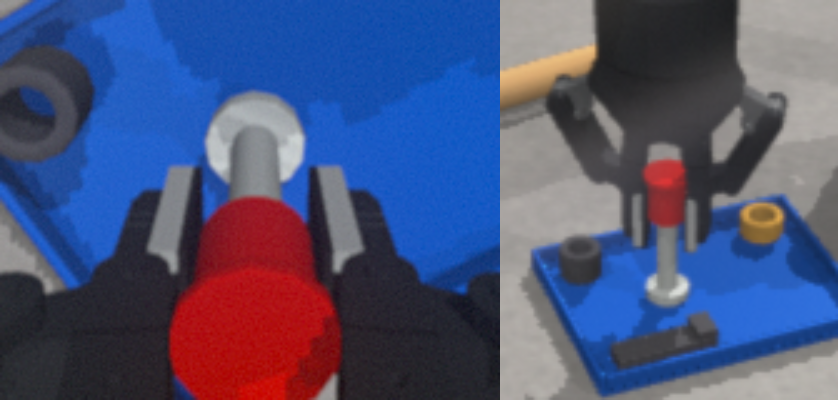

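send_rows --rows "0 0 0 0 0 0 10;0 0 0 0 0 0 10;0 0 -3 0 0 0 10;0 0 -5 0 0 0 10;0 0 -10 0 0 0 10;0 0 -15 0 0 0 10;0 0 -15 0 0 0 10;0 0 -15 0 0 0 10;0 0 -15 0 0 0 10;0 0 -15 0 0 0 10;0 0 0 0 0 0 10;0 0 0 0 0 0 10" --force 60

```text
time: 8.27
tool_pos: [0.543, 0.1515, 0.1126]
orientation: [0.003, 0.826, 0.564, 0.002]
wrist_force: [-0.4, -1.0, -2.0]
width: 0.0215
```

```bash
python3 - <<'E'
from h import *
st();totool((.4554,-.1187,.1),68.5)
E
python3 look.py 8 40 260
```

```text
{'time': 8.2667, 'joint_positions': [0.2, 0.3662, 1.6513, -0.0043, 1.1186, 0.5741], 'qd': [-0.0001, -0.0326, -0.0278, 0.0005, 0.0135, -0.0001], 'effort': [-0.0071, -47.8306, -23.1743, -0.0217, -0.1016, -0.0001], 'tool_pos': [0.543, 0.1515, 0.1126], 'orientation': [0.0029, 0.8257, 0.564, 0.0018], 'wrist_force': [-0.4243, -1.0358, -2.0055], 'wrist_torque': [-0.0187, 0.0051, 0.0167], 'width': 0.0215}
pos [0.543  0.1515 0.1126] xyaw 68.67 shift [-283.6   16.6   12.8] [0.38 0.02 0.17]
```

View pics/v8.png

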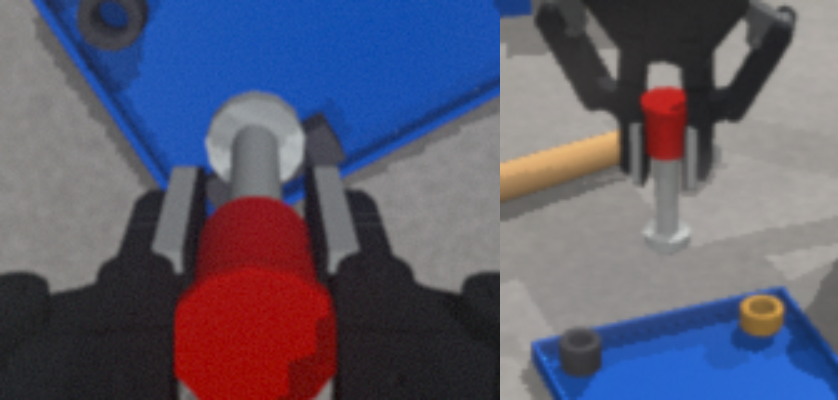

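send_rows --rows "-15 1 0 0.2 0 0 10;-28 2 0 0.2 0 0 10;-28 2 0 0 0 0 10;-28 2 0 0 0 0 10;-28 2 0 0 0 0 10;-28 2 0 0 0 0 10;-28 2 0 0 0 0 10;-28 2 0 0 0 0 10;-25 1 0 0 0 0 10;-15 1 0 0 0 0 10;0 0 0 0 0 0 10;0 0 0 0 0 0 10"

```text
time: 9.37
tool_pos: [0.4558, -0.0959, 0.0994]
orientation: [-0.008, 0.825, 0.565, -0.008]
wrist_force: [-0.2, 0.7, -1.0]
width: 0.0218
```

```bash
python3 - <<'E'
from h import *
st();totool((.4554,-.1187,.1),68.5)
E
```

```text
{'time': 9.3667, 'joint_positions': [-0.2953, 0.2741, 1.8454, -0.0035, 1.0454, 0.0751], 'qd': [-0.0274, 0.0117, 0.0149, -0.0114, -0.0054, -0.0075], 'effort': [-0.5119, -38.84, -20.1298, -0.1367, 0.1496, -0.059], 'tool_pos': [0.4558, -0.0959, 0.0994], 'orientation': [-0.0082, 0.8247, 0.5655, -0.0085], 'wrist_force': [-0.2176, 0.7334, -1.0083], 'wrist_torque': [-0.0025, -0.0522, -0.0028], 'width': 0.0218}
pos [ 0.4558 -0.0959  0.0994] xyaw 68.88 shift [-21.5   7.8  -0.7] [-1.32  0.27  0.38]
```

send_rows --rows "-10 4 0 -0.6 0 0 10;-8 3 0 -0.5 0 0 10;-4 2 0 0 0 0 10;0 0 0 0 0 0 10;0 0 0 0 0 0 10;0 0 0 0 0 0 10"

```text
time: 9.87
tool_pos: [0.4565, -0.1189, 0.0978]
orientation: [-0.001, 0.824, 0.567, -0.003]
wrist_force: [0.2, -0.2, -0.5]
width: 0.0216
```

```bash
python3 - <<'E'
from h import *
totool((.4554,-.1187,.06),68.5)
snap('side','s9');snap('top','t9');snap('wrist','w9')
totool((.4554,-.1187,.06),68.5)
b=cv2.resize(load('s9')['img'][180:330,240:380],None,fx=4,fy=4,interpolation=cv2.INTER_CUBIC)
cv2.imwrite('pics/s9z.png',b[:,:,::-1])
E
```

```text
pos [ 0.4565 -0.1189  0.0978] xyaw 69.07 shift [-0.1 -0.9 37.8] [-0.28  0.22  0.57]
pos [ 0.4564 -0.1188  0.0978] xyaw 69.08 shift [-0.1 -0.8 37.8] [-0.28  0.22  0.58]
```

View pics/s9z.png

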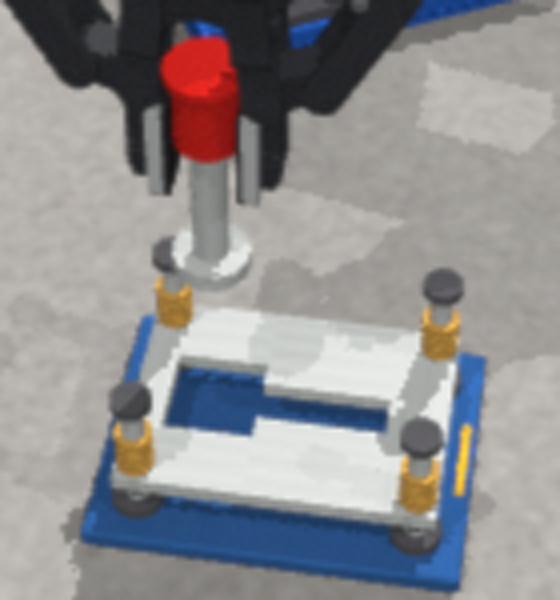

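View pics/w9.png

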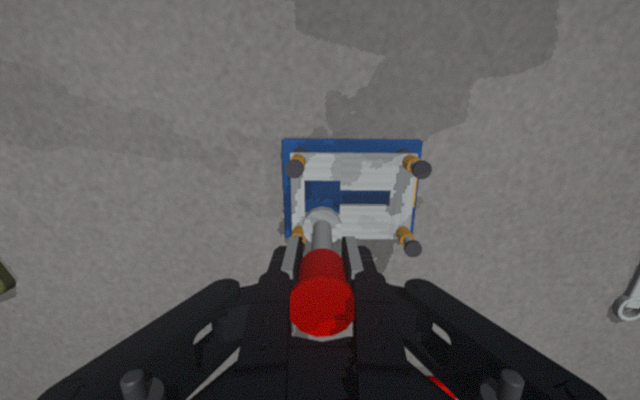

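```bash
python3 - <<'E'
from h import *
d=load('s9')
g=lambda p:tuple(((np.array(proj(d,p))-(240,180)+.5)*4-.5).round(1))
for z in(.092,.10,.108,.176,.18,.184):print(z,g((.4565,-.1189,z)))
w=load('w9'); 
for z in(.092,.1,.18):print(np.round(proj(w,(.4565,-.1189,z)),1))
# block points from wrist: posts z=.062
L=[(423,169),(413,248),(296,168)]
print([onz(w,*p,.062)[:2].round(4) for p in L],'expect home+ (.5376,-.116) home- (.5135,-.177) entry+ (.4484,-.0806)')
for z in(.026,.03,.034): print(z,[onz(w,*p,z)[:2].round(4) for p in[(304,181),(340,181),(340,190),(340,204),(390,191),(390,206)]])
t=load('t9');cv2.imwrite('pics/t9z.png',cv2.resize(t['img'][150:310,300:480],None,fx=4,fy=4)[:,:,::-1])
cv2.imwrite('pics/w9z.png',cv2.resize(w['img'][130:270,270:440],None,fx=4.5,fy=4.5)[:,:,::-1])
E
```

```text
0.092 (np.float64(210.9), np.float64(267.3))
0.1 (np.float64(210.2), np.float64(250.5))
0.108 (np.float64(209.6), np.float64(233.5))
0.176 (np.float64(203.7), np.float64(76.7))
0.18 (np.float64(203.3), np.float64(66.8))
0.184 (np.float64(203.0), np.float64(56.7))
[321.1 224.9]
[321.  229.6]
[319.7 312.4]
[array([ 0.5392, -0.1155]), array([ 0.5146, -0.1762]), array([ 0.4507, -0.081 ])] expect home+ (.5376,-.116) home- (.5135,-.177) entry+ (.4484,-.0806)
0.026 [array([ 0.4471, -0.0999]), array([ 0.477 , -0.1112]), array([ 0.4742, -0.119 ]), array([ 0.4697, -0.1315]), array([ 0.5157, -0.1359]), array([ 0.5116, -0.1495])]
0.03 [array([ 0.4477, -0.099 ]), array([ 0.4771, -0.1102]), array([ 0.4743, -0.1179]), array([ 0.4699, -0.1301]), array([ 0.5152, -0.1345]), array([ 0.5111, -0.1479])]
0.034 [array([ 0.4483, -0.0982]), array([ 0.4772, -0.1092]), array([ 0.4745, -0.1168]), array([ 0.4702, -0.1288]), array([ 0.5147, -0.133 ]), array([ 0.5107, -0.1462])]
```

View pics/t9z.png

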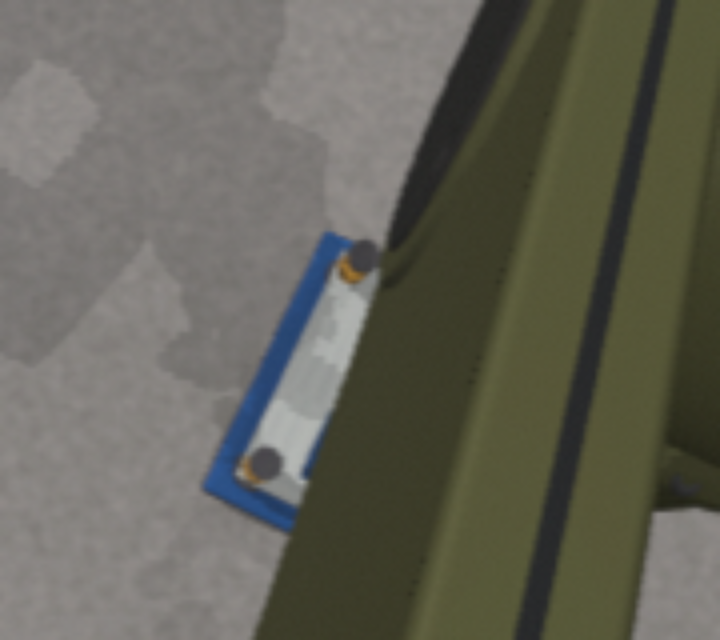

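View pics/w9z.png

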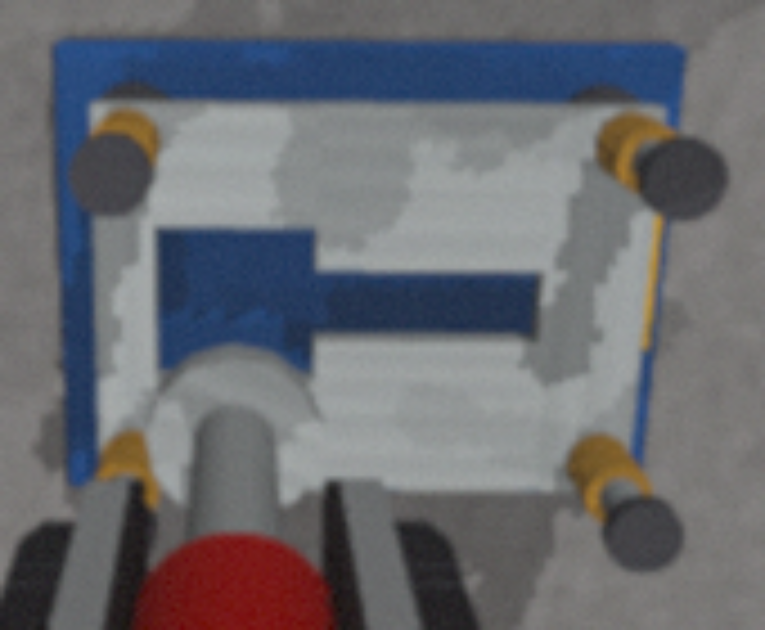

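send_rows --rows "0 0 8 -0.2 0 0 10;0 0 10 0 0 0 10;0 0 10 0 0 0 10;0 0 10 0 0 0 10;0 0 8 0 0 0 10;0 0 0 0 0 0 10;0 0 0 0 0 0 10;0 0 0 0 0 0 10"

```text
time: 10.68
tool_pos: [0.4585, -0.1177, 0.0514]
orientation: [0.002, 0.823, 0.568, -0.001]
wrist_force: [0.4, -0.5, -1.6]
width: 0.0216
```

```bash
cat > l2.py <<'E'
from h import *
import sys
n=sys.argv[1]
totool((.456,-.1186,.0155),68.7); s=arm.state(); print('F',np.round(s['wrist_force'],2),np.round(s['wrist_torque'],3))
snap('wrist','w'+n);snap('side','s'+n)
a=cv2.resize(load('w'+n)['img'][150:310,240:400],None,fx=2.5,fy=2.5)
b=cv2.resize(load('s'+n)['img'][205:325,255:371],None,fx=400/120,fy=400/120,interpolation=cv2.INTER_CUBIC)
cv2.imwrite(f'pics/v{n}.png',np.hstack([a,b])[:,:,::-1])
E
python3 l2.py 10
```

```text
pos [ 0.4585 -0.1177  0.0514] xyaw 69.26 shift [-1.6 -2.1 35.9] [0.15 0.19 0.56]
F [ 0.44 -0.48 -1.61] [-0.009  0.018  0.048]
```

View pics/v10.png

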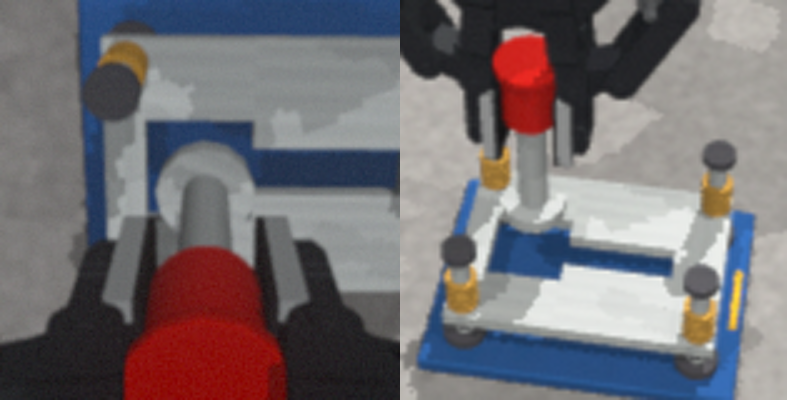

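send_rows --rows "-2 -2 0 0 0 0.5 10;0 0 0 0 0 0 10;0 0 5 0 0 0 10;0 0 5 0 0 0 10;0 0 0 0 0 0 10;0 0 0 0 0 0 10"

```text
time: 11.28
tool_pos: [0.4575, -0.1198, 0.0425]
orientation: [0.004, 0.826, 0.564, 0.001]
wrist_force: [-0.1, 0.4, -1.4]
width: 0.0214
```

```bash
python3 l2.py 11
```

```text
pos [ 0.4575 -0.1198  0.0425] xyaw 68.68 shift [ 0.7 -2.  27. ] [ 0.44  0.18 -0.02]
F [-0.06  0.35 -1.42] [0.032 0.043 0.016]
```

View pics/v11.png

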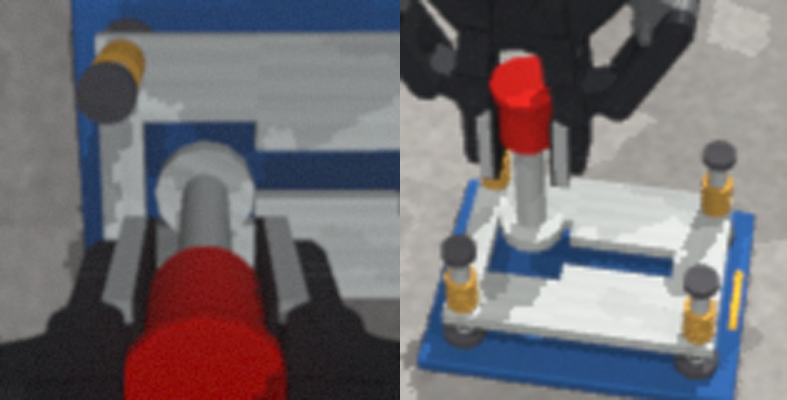

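send_rows --rows "1 -2 0 0.4 0 0 10;0 0 0 0 0 0 10;0 0 4 0 0 0 10;0 0 4 0 0 0 10;0 0 4 0 0 0 10;0 0 0 0 0 0 10;0 0 0 0 0 0 10"

```text
time: 11.97
tool_pos: [0.4561, -0.118, 0.0293]
orientation: [0.001, 0.826, 0.564, -0.001]
wrist_force: [0.5, 0.3, -1.0]
width: 0.0213
```

```bash
python3 l2.py 12
```

```text
pos [ 0.4561 -0.118   0.0293] xyaw 68.69 shift [-0.5  0.1 13.8] [ 0.01  0.18 -0.01]
F [ 0.46  0.29 -0.98] [-0.     0.042  0.014]
```

View pics/v12.png

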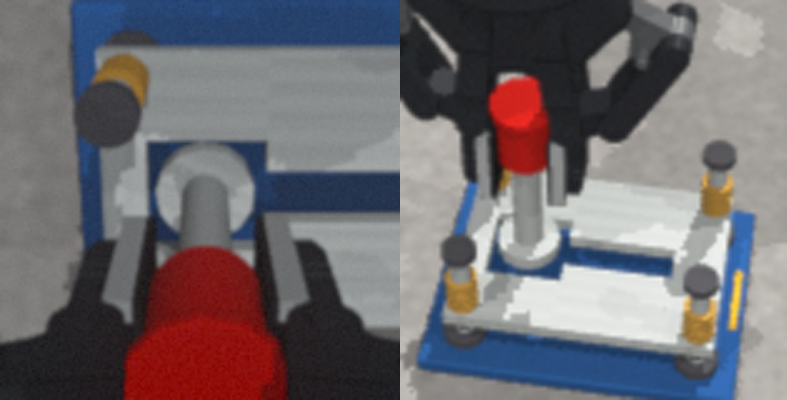

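send_rows --rows "0 0 4 0 0 0 10;0 0 4 0 0 0 10;0 0 3 0 0 0 10;0 0 0 0 0 0 10;0 0 0 0 0 0 10;0 0 0 0 0 0 10"

```text
time: 12.57
tool_pos: [0.4563, -0.1182, 0.0174]
orientation: [0.001, 0.826, 0.564, -0.001]
wrist_force: [0.2, -0.1, -0.9]
width: 0.0214
```

```bash
python3 l2.py 13
```

```text
pos [ 0.4563 -0.1182  0.0174] xyaw 68.69 shift [-0.5 -0.1  1.9] [ 0.04  0.18 -0.01]
F [ 0.24 -0.13 -0.94] [0.004 0.003 0.001]
```

View pics/v13.png

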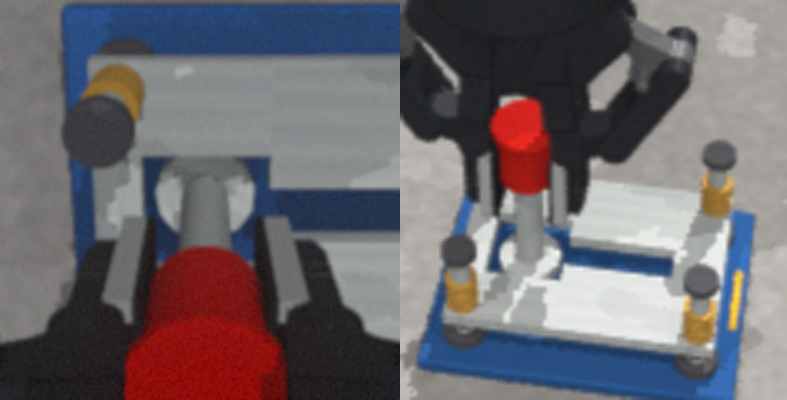

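send_rows --rows "0 0 1.5 0 0 0 10;0 0 0 0 0 0 10;0 0 0 0 0 0 10"

```text
time: 12.92
tool_pos: [0.4568, -0.1183, 0.0162]
orientation: [0.002, 0.826, 0.564, -0.001]
wrist_force: [0.6, -0.8, -1.2]
width: 0.021
```

send_rows --rows "0 0 1 0 0 0 10;0 0 0 0 0 0 10;0 0 0 0 0 0 10"

```text
time: 13.17
tool_pos: [0.457, -0.1184, 0.0152]
orientation: [0.002, 0.826, 0.564, -0.001]
wrist_force: [0.1, -0.1, -0.7]
width: 0.0215
```

send_rows --rows "0 4 0 0 0 0 10;0 5 0 0 0 0 10;0 5 0 0 0 0 10;0 0 0 0 0 0 10;0 0 0 0 0 0 10"

```text
time: 13.58
tool_pos: [0.4712, -0.1244, 0.0152]
orientation: [0.002, 0.826, 0.564, -0.001]
wrist_force: [0.1, -0.9, -1.6]
width: 0.0215
```

```bash
sed -i 's/totool((.456,-.1186,.0155),68.7)/totool((.5072,-.1386,.0152),68.7)/' l2.py; python3 l2.py 14
```

```text
pos [ 0.4712 -0.1244  0.0152] xyaw 68.72 shift [-0.2 38.7  0.1] [0.1  0.22 0.02]
F [ 0.11 -0.92 -1.59] [-0.094  0.148 -0.007]
```

View pics/v14.png

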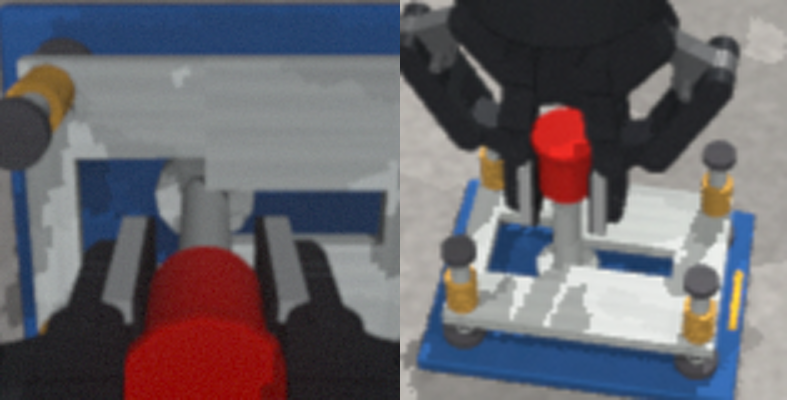

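send_rows --rows "-0.6 3 0 0 0 0 10;0 5 0 0 0 0 10;0 5 0 0 0 0 10;0 0 0 0 0 0 10;0 0 0 0 0 0 10"

```text
time: 14.1
tool_pos: [0.4848, -0.1299, 0.0154]
orientation: [0.002, 0.826, 0.564, -0.0]
wrist_force: [-0.5, -0.2, -1.4]
width: 0.0213
```

```bash
python3 l2.py 15
```

```text
pos [ 0.4848 -0.1299  0.0154] xyaw 68.68 shift [ 0.  24.1  0.2] [ 0.17  0.16 -0.02]
F [-0.51 -0.17 -1.42] [-0.004  0.044  0.03 ]
```

View pics/v15.png

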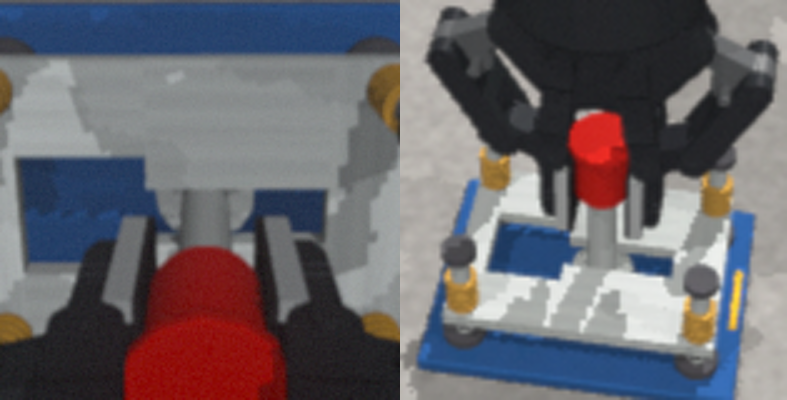

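In the slot, with the foot under the plate and the forces small. I'll carry on sliding.

send_rows --rows "0 4 0 0 0 0 10;0 5 0 0 0 0 10;0 5 0 0 0 0 10;0 3 0 0 0 0 10;0 0 0 0 0 0 10;0 0 0 0 0 0 10"

```text
time: 14.7
tool_pos: [0.5019, -0.1365, 0.0153]
orientation: [0.002, 0.826, 0.564, -0.0]
wrist_force: [0.3, 0.4, -1.5]
width: 0.0218
```

```bash
python3 l2.py 16
```

```text
pos [ 0.5019 -0.1365  0.0153] xyaw 68.69 shift [0.  5.7 0.1] [ 0.15  0.17 -0.01]
F [ 0.29  0.36 -1.46] [-0.019 -0.015  0.038]
```

View pics/v16.png

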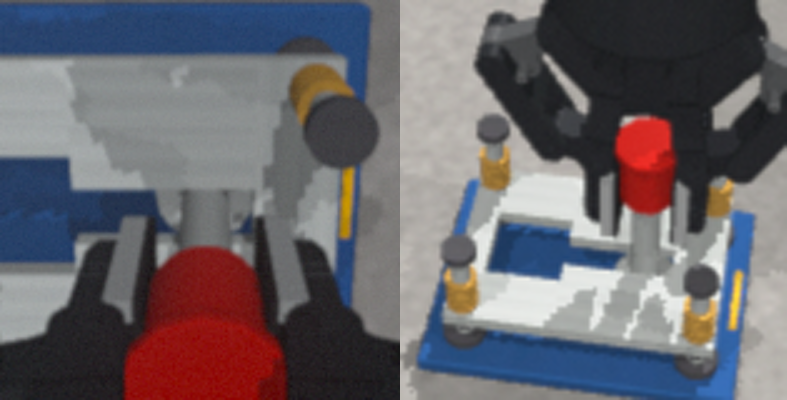

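send_rows --rows "0 2 0 0 0 0 10;0 2 0 0 0 0 10;0 0 0 0 0 0 10"

```text
time: 15.05
tool_pos: [0.505, -0.1378, 0.0153]
orientation: [0.002, 0.826, 0.564, -0.001]
wrist_force: [-0.0, -0.2, -0.6]
width: 0.0216
```

send_rows --rows "0 1 0 0 0 0 10;0 0 0 0 0 0 10"

```text
time: 15.22
tool_pos: [0.506, -0.1382, 0.0153]
orientation: [0.002, 0.826, 0.564, -0.001]
wrist_force: [0.3, 0.6, -0.4]
width: 0.0211
```

send_rows --rows "0 1 0 0 0 0 10"

```text
time: 15.3
tool_pos: [0.5066, -0.1384, 0.0152]
orientation: [0.001, 0.826, 0.564, -0.001]
wrist_force: [-0.1, 0.9, -1.5]
width: 0.0214
```

send_rows --rows "0 1 0 0 0 0 10;0 0 0 0 0 0 10"

```text
time: 15.47
tool_pos: [0.5076, -0.1388, 0.0152]
orientation: [0.001, 0.826, 0.564, -0.001]
wrist_force: [0.7, 0.9, -0.0]
width: 0.0212
```

send_rows --rows "0 1 0 0 0 0 10;0 0 0 0 0 0 10"

```text
time: 15.63
tool_pos: [0.5075, -0.1388, 0.0151]
orientation: [0.0, 0.826, 0.564, -0.002]
wrist_force: [0.3, -0.1, -0.2]
width: 0.0213
```

send_rows --rows "0 1 0 0 0 0 10;0 0 0 0 0 0 10"

```text
time: 15.8
tool_pos: [0.5076, -0.1388, 0.015]
orientation: [-0.0, 0.826, 0.564, -0.002]
wrist_force: [-0.8, 1.5, -0.6]
width: 0.0209
```

send_rows --rows "0 0 -1 0 0 0 10;0 0 0 0 0 0 10;0 0 -1 0 0 0 10;0 0 0 0 0 0 10" --force 80

```text
time: 16.13
tool_pos: [0.5076, -0.1388, 0.0169]
orientation: [-0.0, 0.826, 0.564, -0.002]
wrist_force: [-1.4, 0.2, -0.7]
width: 0.0209
```

send_rows --rows "0 0 -1 0 0 0 10;0 0 0 0 0 0 10"

```text
time: 16.3
tool_pos: [0.5076, -0.1388, 0.018]
orientation: [-0.0, 0.826, 0.564, -0.002]
wrist_force: [-1.5, 0.7, -0.6]
width: 0.0212
```

send_rows --rows "0 0 -1 0 0 0 10;0 0 0 0 0 0 10"

```text
time: 16.47
tool_pos: [0.5076, -0.1388, 0.0191]
orientation: [-0.0, 0.826, 0.564, -0.002]
wrist_force: [-0.8, 0.1, -0.7]
width: 0.0212
```

send_rows --rows "0 0 -1 0 0 0 10;0 0 0 0 0 0 10"

```text
time: 16.63
tool_pos: [0.5074, -0.1388, 0.0195]
orientation: [-0.0, 0.826, 0.564, -0.002]
wrist_force: [0.2, -1.3, -6.9]
width: 0.0209
```

send_rows --rows "0 0 -1 0 0 0 10;0 0 0 0 0 0 10"

```text
time: 16.8
tool_pos: [0.5074, -0.1388, 0.0197]
orientation: [-0.001, 0.826, 0.564, -0.002]
wrist_force: [0.8, -0.2, -6.8]
width: 0.021
```

send_rows --rows "0 0 -0.6 0 0 0 10;0 0 0 0 0 0 10"

```text
time: 16.97
tool_pos: [0.5074, -0.1388, 0.0197]
orientation: [-0.001, 0.826, 0.564, -0.002]
wrist_force: [0.4, -0.3, -7.6]
width: 0.0211
```

send_rows --rows "0 0 -0.6 0 0 0 10;0 0 0 0 0 0 10"

```text
time: 17.13
tool_pos: [0.5075, -0.1388, 0.02]
orientation: [-0.001, 0.826, 0.564, -0.002]
wrist_force: [1.4, 0.3, -8.7]
width: 0.0209
```

send_rows --rows "0 0 -0.6 0 0 0 10;0 0 0 0 0 0 10"

```text
time: 17.3
tool_pos: [0.5074, -0.1388, 0.0203]
orientation: [-0.001, 0.826, 0.564, -0.003]
wrist_force: [1.2, -0.2, -9.5]
width: 0.0212
```

send_rows --rows "0 0 -0.7 0 0 0 10;0 0 -0.5 0 0 0 10"

```text
time: 17.47
tool_pos: [0.5073, -0.1387, 0.0211]
orientation: [-0.001, 0.826, 0.564, -0.003]
wrist_force: [1.7, -0.7, -11.6]
width: 0.0212
```

send_rows --rows "0 0 -0.7 0 0 0 10;0 0 -0.5 0 0 0 10"

```text
time: 17.63
tool_pos: [0.5073, -0.1387, 0.0217]
orientation: [-0.001, 0.826, 0.564, -0.003]
wrist_force: [2.5, -0.3, -15.0]
width: 0.0208
```

send_rows --rows "0 0 -0.7 0 0 0 10;0 0 -0.5 0 0 0 10"

```text
time: 17.8
tool_pos: [0.5073, -0.1387, 0.0222]
orientation: [-0.001, 0.826, 0.564, -0.003]
wrist_force: [2.5, -0.8, -16.5]
width: 0.021
```

Now at about 15.5 N net pull, so I hold here.

send_rows --rows "0 0 -0.1 0 0 0 10;0 0 -0.1 0 0 0 10;0 0 -0.1 0 0 0 10"

```text
time: 18.05
tool_pos: [0.5073, -0.1387, 0.0219]
orientation: [-0.002, 0.826, 0.564, -0.003]
wrist_force: [1.9, -0.9, -15.5]
width: 0.0207
```

send_rows --rows "0 0 -0.1 0 0 0 10;0 0 -0.1 0 0 0 10;0 0 -0.1 0 0 0 10"

```text
time: 18.3
tool_pos: [0.5073, -0.1387, 0.022]
orientation: [-0.002, 0.826, 0.564, -0.003]
wrist_force: [2.1, -0.9, -16.3]
width: 0.0212
```

```bash
python3 l2.py 17
```

```text
pos [ 0.5073 -0.1387  0.022 ] xyaw 68.68 shift [ 0.1 -0.   6.8] [-0.36  0.17 -0.02]
F [  2.12  -0.87 -16.31] [-0.158 -0.546  0.006]
```

View pics/v17.png

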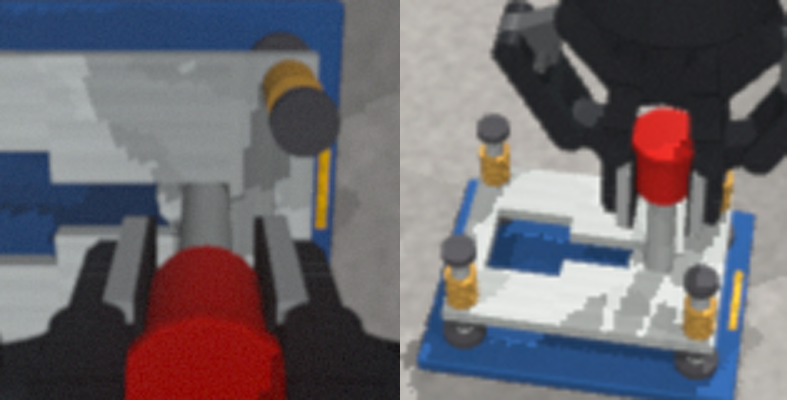

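send_rows --rows "0 0 -0.1 0 0 0 10;0 0 -0.1 0 0 0 10;0 0 -0.1 0 0 0 10;0 0 -0.1 0 0 0 10;0 0 -0.1 0 0 0 10"

```text
time: 18.82
tool_pos: [0.5072, -0.1387, 0.0223]
orientation: [-0.002, 0.826, 0.564, -0.003]
wrist_force: [2.4, -1.3, -16.5]
width: 0.0209
```

send_rows --rows "0 0 0.4 0 0 0 10;0 0 0.4 0 0 0 10;0 0 0.4 0 0 0 10;0 0 0.5 0 0 0 10;0 0 0.5 0 0 0 10;0 0 0.5 0 0 0 10;0 0 0.5 0 0 0 10"

```text
time: 19.4
tool_pos: [0.5073, -0.1387, 0.0205]
orientation: [-0.001, 0.826, 0.564, -0.003]
wrist_force: [1.3, -0.8, -9.1]
width: 0.0208
```

send_rows --rows "0 0 1 0 0 0 10;0 0 1 0 0 0 10;0 0 0.5 0 0 0 10;0 0 0 0 0 0 10;0 0 0 0 0 0 10"

```text
time: 19.82
tool_pos: [0.5074, -0.1387, 0.0199]
orientation: [-0.001, 0.826, 0.564, -0.002]
wrist_force: [-0.2, -0.6, -7.3]
width: 0.0207
```

send_rows --rows "0 0 1 0 0 0 10;0 0 1 0 0 0 10;0 0 1 0 0 0 10;0 0 1 0 0 0 10;0 0 0 0 0 0 10;0 0 0 0 0 0 10"

```text
time: 20.32
tool_pos: [0.5075, -0.1387, 0.0176]
orientation: [-0.0, 0.826, 0.564, -0.002]
wrist_force: [-0.3, 0.6, -1.2]
width: 0.0208
```

send_rows --rows "0 0 1 0 0 0 10;0 0 1 0 0 0 10;0 0 0.5 0 0 0 10;0 0 0 0 0 0 10;0 0 0 0 0 0 10"

```text
time: 20.73
tool_pos: [0.5076, -0.1388, 0.0153]
orientation: [-0.0, 0.826, 0.564, -0.002]
wrist_force: [-1.4, 0.1, -0.2]
width: 0.0213
```

send_rows --rows "0 0 0.6 0 0 0 10;0 0 0 0 0 0 10;0 0 0 0 0 0 10"

```text
time: 20.98
tool_pos: [0.5076, -0.1388, 0.0146]
orientation: [-0.0, 0.826, 0.564, -0.002]
wrist_force: [-2.2, 0.2, 0.4]
width: 0.0212
```

send_rows --rows "0 0 0.6 0 0 0 10;0 0 0 0 0 0 10;0 0 0 0 0 0 10"

```text
time: 21.23
tool_pos: [0.5076, -0.1388, 0.014]
orientation: [-0.0, 0.826, 0.564, -0.002]
wrist_force: [-1.3, 0.4, -1.5]
width: 0.0213
```

send_rows --rows "0 0 0.6 0 0 0 10;0 0 0 0 0 0 10;0 0 0 0 0 0 10"

```text
time: 21.48
tool_pos: [0.5076, -0.1388, 0.0141]
orientation: [-0.0, 0.826, 0.564, -0.002]
wrist_force: [-0.6, 1.0, -2.3]
width: 0.0215
```

send_rows --rows "0 0 0.6 0 0 0 10;0 0 0.4 0 0 0 10;0 0 0.4 0 0 0 10"

```text
time: 21.73
tool_pos: [0.5076, -0.1389, 0.014]
orientation: [0.0, 0.826, 0.564, -0.002]
wrist_force: [-1.6, 0.6, 5.2]
width: 0.0212
```

send_rows --rows "0 0 0 0 0 0 10;0 0 0.4 0 0 0 10"

```text
time: 21.9
tool_pos: [0.5076, -0.1389, 0.0139]
orientation: [0.0, 0.826, 0.564, -0.002]
wrist_force: [-3.6, 0.7, 9.3]
width: 0.0208
```

send_rows --rows "0 0 -0.2 0 0 0 10;0 0 0 0 0 0 20;0 0 0 0 0 0 24;0 0 0 0 0 0 30;0 0 0 0 0 0 40;0 0 0 0 0 0 45;0 0 0 0 0 0 45;0 0 0 0 0 0 45" --force 30

```text
time: 22.57
tool_pos: [0.5106, -0.1399, 0.0138]
orientation: [0.002, 0.826, 0.564, -0.0]
wrist_force: [0.1, 0.7, 0.1]
width: 0.0451
```

```bash
python3 l2.py 18
```

```text
pos [ 0.5106 -0.1399  0.0138] xyaw 68.69 shift [-0.1 -3.6 -1.4] [ 0.19  0.16 -0.01]
F [0.14 0.74 0.09] [-0.006  0.012  0.008]
```

View pics/v18.png

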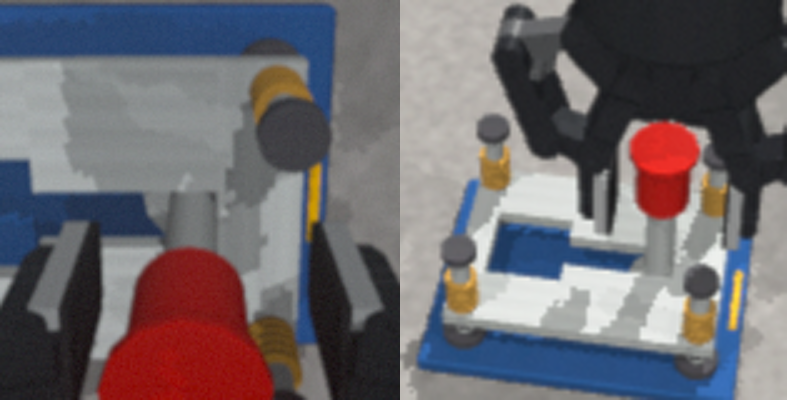

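send_rows --rows "0 -3 0 0 0 0 55;0 0 -5 0 0 0 55;0 0 -8 0 0 0 55;0 0 -10 0 0 0 55;0 0 -10 0 0 0 55;0 0 -10 0 0 0 55;0 0 0 0 0 0 55;0 0 -15 0 0 0 55;0 0 -20 0 0 0 55;0 0 -20 0 0 0 55;0 0 -20 0 0 0 55;0 0 0 0 0 0 55"

```text
time: 23.67
tool_pos: [0.5052, -0.1374, 0.139]
orientation: [0.001, 0.826, 0.564, -0.001]
wrist_force: [1.3, -1.4, -0.0]
width: 0.055
```

send_rows --rows "0 0 -20 0 0 0 55;0 0 -20 0 0 0 55;30 0 0 0 0 0 55;35 0 0 0 0 0 55;35 0 0 0 0 0 55;35 0 0 0 0 0 55;35 0 0 0 0 0 55;0 0 0 0 0 0 55;0 0 0 0 0 0 55;0 0 0 0 0 0 55"

```text
time: 24.5
tool_pos: [0.568, 0.0266, 0.1775]
orientation: [0.001, 0.827, 0.563, -0.001]
wrist_force: [0.7, -0.2, -0.1]
width: 0.0547
```

```bash
sed -i 's/^totool.*; s=/s=/' l2.py; python3 l2.py 19; python3 - <<'E'
from h import *
st(); snap('top','t19')
a=cv2.resize(load('s19')['img'][205:325,245:375],None,fx=5,fy=5,interpolation=cv2.INTER_CUBIC); cv2.imwrite('pics/s19z.png',a[:,:,::-1])
E
```

```text
F [ 0.69 -0.23 -0.14] [ 0.004  0.032 -0.01 ]
{'time': 24.6, 'joint_positions': [-0.0265, 0.3138, 1.5497, -0.0043, 1.2788, 0.3523], 'qd': [-0.0153, -0.009, -0.0023, -0.003, 0.0036, 0.0006], 'effort': [0.63, -45.342, -24.6619, 0.0579, -0.0409, -0.0022], 'tool_pos': [0.5675, 0.0255, 0.1776], 'orientation': [0.0015, 0.8272, 0.5619, -0.0015], 'wrist_force': [0.3184, -0.1237, -0.0621], 'wrist_torque': [0.0169, -0.0186, -0.0376], 'width': 0.055}
```

View pics/s19z.png

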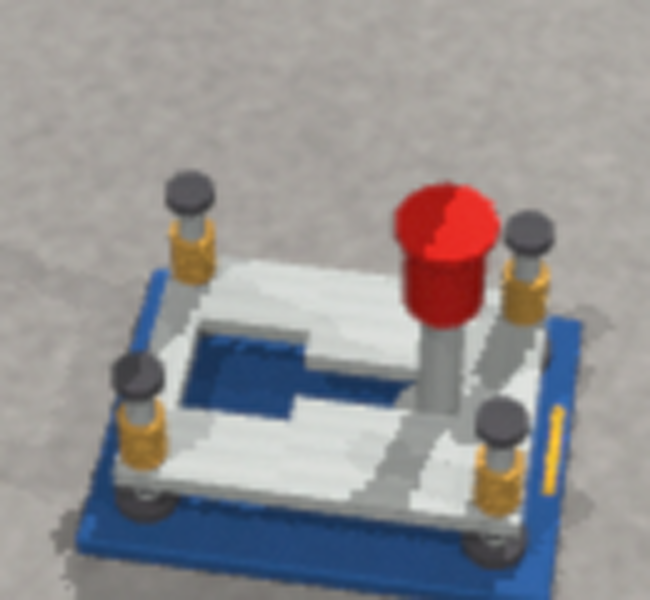

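View pics/t19.png

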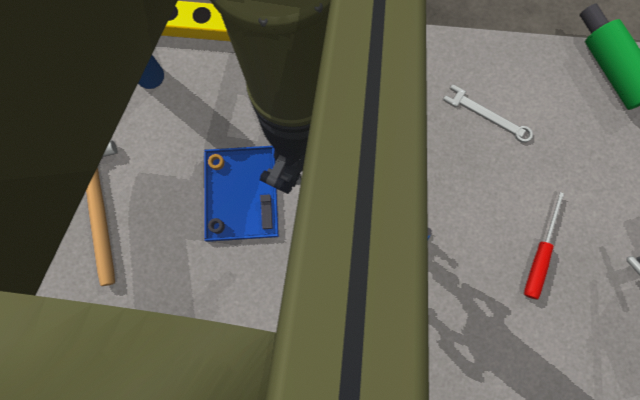

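```bash
python3 - <<'E'
from h import *
d=load('s19')
f=lambda p:((p[0]+.5)/5-.5+245,(p[1]+.5)/5-.5+205)
print('rim',onz(d,*f((447,221)),.096)); u=proj(d,(.5072,-.1386,.096)); print('home rim expected zoom',((np.array(u)-(245,205)+.5)*5-.5))
b=proj(d,(.5072,-.1386,.03)); print('shank at plate',((np.array(b)-(245,205)+.5)*5-.5))
E
```

```text
rim [ 0.50791965 -0.1379504   0.096     ]
home rim expected zoom [444.90074641 223.2589298 ]
shank at plate [438.21015344 385.27984497]
```

Rim centre is within 1 mm of home by the side camera, the stud is upright and the plate is down. Handing in.

```bash
python3 -c "
from plant import arm
print(arm.job_done()); print(arm.state()['time'])"
```

```text
the job is handed in; nothing more can be done
None
the job is handed in; nothing more can be done
```

The stud is at the slot's end, pull-tested and standing free. I handed the job in at about 24.6 s of the 64 s allowed. No verdict was reported, so success rests on my own checks below.

**What I did**
- **Insertion:** I gripped the stud below its rim, lowered the foot through the wide opening and slid it along the slot until it would go no further. Sideways forces stayed under about 2 N.
- **Pull test:** I raised the pull in small steps to about 15 N net (16.5 N at the wrist, including roughly 1 N of stud weight). I held it there for about 1 s, then eased off. The plate met the foot about 5.5 mm up and lifted about 2.5 mm. The highest wrist reading I saw was 16.5 N, but I read it only at the end of each call.
- **Release:** I lowered the foot to the base, pressing with up to about 9 N to confirm contact, then opened the jaws and moved clear.

**Last checks**
- **Stud and plate:** the side view shows the stud upright at the slot's end, the plate down and the gripper away from the block. The knob's rim measures within about 1 mm of home.
- **Other things:** in the side and top views, those I could see look unmoved. The arm hid some of the top view.

**What disagreed**
- **Fingertip height:** the pictures showed the fingertips about 35 mm above the reported TCP. A first closing at the expected height caught the rim (26 mm), so I went about 22 mm lower and gripped the knob's cylinder (about 21.5 mm).
- **Jaw opening:** the tool sprang about 3 mm along the slot as the jaws opened, because the arm had still been leaning on the slot's end. The stud stayed put.

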